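# Pack the airbrush cleaning pot and stack the kit boxes

### The job

Pack up the airbrush station: stand the glass cleaning pot upright inside the open deep box and shut its lid fully. Then set the medium-height box on that lid and the shallow box on top of it, so that the base recesses of each lock over the lid lugs below and it rests flat. Lower everything into place rather than dropping it, keep the pot upright and leave the other things on the table where they are.

Things in the scene. Friction and masses are not known exactly. Their poses are not given: they have to be found in the camera images.
- deep_box: The deep storage box, plum-coloured, open, screwed down on two dark straps so that it does not move: 100 (own x) x 190 (own y) x 78 mm high, walls and floor 4 mm. Origin: centre of its underside, z up; own x points from the front wall to the hinged wall (away from the robot), own y along its length.
- lid (a joint): Angle of the deep box's grey lid: 0 = shut, flat on the rim; it starts open at 1.75 to 2.0 (standing up, leaning back away from the robot). Friction in the hinge keeps it at any angle; about 1 to 2 N at its free edge moves it. It can be pushed over from behind.
- lid_hinge (a point): Point on the hinge line of the lid, middle of the deep box's far (+x) upper rim, 78 mm above the table; the hinge axis runs along the deep box's own y.
- lid_edge (a point): Middle of the lid's free edge, 100 mm from the hinge line. The lid is a plate 100 x 190 x 6 mm.
- lid_seat (a point): Centre of the lid's outer face (84 mm above the table when shut), z along its outward normal. Two tapered round lugs stand on this face 45 mm either side along the deep box's own y: 26 mm across at the foot, 18 at the top, 10 high. The medium box's underside centre comes here, its length along the deep box's own y.
- medium_box: Medium-height box: closed plum box, grey lid, 160 long (own x) x 60 wide (own y) x 56 mm high plus two tapered round lugs on top (10 mm high, 26 mm across at the foot, 18 at the top), 45 mm either side of the middle along own x. Underside: two square recesses at the same places, 31 mm wide, 12 deep; on the lugs below it rests flat. Same both ways round. Origin: centre of underside, z up. Grip across the 60 mm.
- medium_box_top (a point): Centre of the medium box's lid face, between its two lugs, 56 mm above its underside. The shallow box's underside centre comes here.
- shallow_box: Shallow box: closed plum box, grey lid, 160 long (own x) x 60 wide (own y) x 42 mm high plus two tapered round lugs on top (10 mm high, 26 mm across at the foot, 18 at the top), 45 mm either side of the middle along own x. Underside: two square recesses at the same places, 31 mm wide, 12 deep; on the lugs below it rests flat. Same both ways round. Origin: centre of underside, z up. Grip across the 60 mm.
- pot: The glass airbrush cleaning pot: a squat glass jar 54 mm in diameter with straight sides up to 44 mm, a black cap 45 mm across above, 64 mm high in all. Origin: centre of its underside, z up. It stands left or right of the deep box, toward the far side.
- spray_bottle: Bystander: tall round white bottle with paper label, 60 mm in diameter, 150 mm high, upright, on the other side from the pot. Origin: centre of its underside.
- jar_a: Bystander: small paint jar, 36 mm in diameter, 46 mm high, near the robot on the left. Origin: centre of its underside.
- jar_b: Bystander: small paint jar, 36 mm in diameter, 46 mm high, near the robot on the right. Origin: centre of its underside.
- jar_c: Bystander: small paint jar, 36 mm in diameter, 46 mm high, beyond the boxes. Origin: centre of its underside.
- tape_roll: Bystander: roll of masking tape lying flat, 90 mm in diameter, 24 mm high. Origin: centre of its underside.
- airbrush: Bystander: metal airbrush lying on the table beyond the boxes, 145 mm long along own x, about 20 mm high. Origin: underside, near its middle.
Things that resemble listed ones, but are neither listed nor needed, are in the scene too. What is shaped like the medium_box but green is not meant.

How it is judged:
On the way, in this order (a step that is already met when the one before it is completed fails the run):
1. the pot stands upright in the deep box, let go (x of pot in the frame of deep_box between -0.05 and 0.05 m and y of pot in the frame of deep_box between -0.095 and 0.095 m and z of pot in the frame of deep_box below 0.012 m and angle between pot's own z axis and vertical below 0.2 rad and contact force between the fingers and pot below 0.1 N), for 0.2 s.
2. the lid is shut over the pot (x of pot in the frame of deep_box between -0.05 and 0.05 m and y of pot in the frame of deep_box between -0.095 and 0.095 m and z of pot in the frame of deep_box below 0.012 m and angle between pot's own z axis and vertical below 0.2 rad and value of joint lid below 0.06 rad), for 0.2 s.
3. the medium box is locked on the lid's lugs, let go (value of joint lid below 0.06 rad and horizontal distance between medium_box and lid_seat below 0.006 m and z of medium_box in the frame of lid_seat between -0.004 and 0.004 m and angle between the x axis of medium_box and the y axis of deep_box, either way round below 0.08 rad and contact force between the fingers and medium_box below 0.1 N), for 0.2 s.
4. the shallow box is locked on the medium box's lugs, let go (value of joint lid below 0.06 rad and horizontal distance between medium_box and lid_seat below 0.006 m and z of medium_box in the frame of lid_seat between -0.004 and 0.004 m and angle between the x axis of medium_box and the y axis of deep_box, either way round below 0.08 rad and horizontal distance between shallow_box and medium_box_top below 0.006 m and z of shallow_box in the frame of medium_box_top between -0.004 and 0.004 m and angle between the x axis of shallow_box and the x axis of medium_box, either way round below 0.08 rad and contact force between the fingers and shallow_box below 0.1 N), for 0.2 s.
At the end, for the whole second after the job is handed in: The pot stands upright (within 0.2 rad) on the floor of the deep box, the lid is shut (under 0.06 rad), the medium box is on the lid and the shallow box on the medium box, each within 6 mm of centre, 4 mm of fully down and 0.08 rad of lengthwise alignment (either way round); all at rest (all of step 2 and horizontal distance between medium_box and lid_seat below 0.006 m and z of medium_box in the frame of lid_seat between -0.004 and 0.004 m and angle between the x axis of medium_box and the y axis of deep_box, either way round below 0.08 rad and horizontal distance between shallow_box and medium_box_top below 0.006 m and z of shallow_box in the frame of medium_box_top between -0.004 and 0.004 m and angle between the x axis of shallow_box and the x axis of medium_box, either way round below 0.08 rad and linear speed of each of pot, medium_box, shallow_box below 0.02 m/s); the robot touches nothing.
It fails at once if a bystander (spray bottle, paint jar, tape roll, airbrush) is moved more than 30 mm (distance of any of spray_bottle, jar_a, jar_b, jar_c, tape_roll, airbrush from where it was at the start of the episode above 0.03 m).
It fails at once if the pot is tipped more than 0.7 rad (angle between pot's own z axis and vertical above 0.7 rad).
It fails at once if the pot is dropped into the box from more than 30 mm (horizontal distance between pot and deep_box below 0.05 m and z of pot in the frame of deep_box above 0.034 m and contact force between the fingers and pot below 0.05 N).
It fails at once if the medium or shallow box is let go more than 25 mm above its seat ((horizontal distance between medium_box and lid_seat below 0.04 m and z of medium_box in the frame of lid_seat above 0.025 m and contact force between the fingers and medium_box below 0.05 N) or (horizontal distance between shallow_box and medium_box_top below 0.04 m and z of shallow_box in the frame of medium_box_top above 0.025 m and contact force between the fingers and shallow_box below 0.05 N)).
It also fails if it takes over 72 s, if anything falls off the work surface, if the arm or the gripper's body presses on something with over 40 N, if the wrist force passes 120 N, or if a joint passes its speed limit or range.

### The arm

A 7-joint arm with a two-finger parallel gripper is mounted at the origin on the work surface. World frame = base frame: x ahead of the robot, y to its left, z up, the work surface at z = 0. Lengths are in m, angles in rad, forces in N, time in s.
With the tool pointing down it reaches from about 0.35 to 0.775 m from the base axis. Payload 3.1 kg.
Tool frame: the origin (TCP) lies at the centre of the arm's flange, where the gripper is bolted on; the fingertips stand 173 mm ahead of it and the grasp point (between the pads) lies 155 mm ahead of it; z points along the fingers, y is the line along which they close (so a half turn about z gives the same grasp; the last joint's range is limited). The gripper opens to 85 mm and grips with 20 to 120 N. Pads are 22 mm wide; open, the fingers measure 114 mm over their backs; the gripper's body (76 mm by 85 mm) begins 54 mm behind the grasp point. The pads swing forward as they close: fully open they stand 13 mm farther back than shut.
Start: joints at [1.299, 0.311, 0.014, 1.512, -0.004, 1.319, -0.027], TCP at [0.125, -0.536, 0.405] pointing down, gripper open.
Joint ranges: [-2.7, 2.7], [-0.3, 1.91], [-1.27, 1.3], [0.12, 2.57], [-1.44, 4.58], [0.2, 2.03], [-3.05, 3.05]. Speed limits (rad/s): [2.79, 2.79, 3.14, 3.14, 3.14, 3.14, 3.14].

### API

Orientations are given as [roll, pitch, yaw] about the fixed x, y, z axes, in that order (R = Rz(yaw) Ry(pitch) Rx(roll)).
In Python, from bench import * gives the robot as it stands.
- The arm moves only by the tool move_arm, never from a script. Its argument "moves" is a list that holds one entry, the list of rows, each a list of 7 numbers: the shift along the tool's x, y, z in mm, then the turn, a rotation vector about the tool's x, y, z in rad, then the opening, from 0 (shut) to 1 (fully open). A call has 1 to 5 rows; each row shifts and turns the commanded pose from where the row before left it, along the tool's axes as they then stand; what a row does not reach is not made up. A row lasts 1/12 s, in which the tool goes at most 41.7 mm and 7.16 degrees, less where a joint would pass 70% of its speed; a pose out of reach is approached as far as the arm can. A call is refused whole if a number of a shift passes 41.7 or a number of a turn 0.125, either way. A call with a gripper value outside its range is refused whole. The fingers move at their own pace and stop on an object; the grip force is fixed at half the most. Time passes only in rows, so rows that do not move let the fingers close. It gives the time, the measured TCP pose, the force, the opening and the grip force at its end, in the units of the state.
- get_state(): the state, without advancing time (a new reading comes with each control period).
- read_camera(name): name is "scene" or "top" or "wrist"; returns a dict with "frame" (480x640x3 uint8, blue, green, red), "depth" (480x640 float32, m along the optical axis (not along the pixel's ray), 0 where there is no reading), "K" (3x3 intrinsics, pixels), "k1" (the pictures are not rectified: a ray, as slopes to the right and down, at radius r is drawn at 1 + k1 r^2 times it, then the intrinsics apply), "extrinsics" (4x4, takes a point from world to camera coordinates). Camera axes: x right, y down, z forward; pixel columns grow to the right and rows downward; lengths in m; the calibration is good to about 2 mm. A picture is of the moment at which its call begins.
- close_job(): hands the job in; it is judged then, once.
The state is a dict: "clock": time; "joint_positions": joint angles; "qd": joint speeds; "joint_torque": joint torques, N m; "ee_pos": TCP position; "ee_rot": TCP orientation; "force": force on the tool from outside, world axes, zero at the start; "moment": the same for the moment, N m; "finger_gap": opening from 0.0 (shut) to 1.0 (fully open); "grasp_force": force on a finger pad.
Only numpy, scipy, OpenCV 4.12 (cv2) and the standard library are available. Lean on these libraries where they do the work, as an engineer would, in place of code of your own. Each camera call takes 0.05 s, during which the arm holds its last target. There are 200 camera calls.

## Working session

There is one attempt and no reset: what is moved stays moved. The work goes in short steps, Python scripts to look and compute and a tool call to move; the robot and the scene stay as the last step left them, time stands still between calls to the robot, and variables do not carry over. Pictures are saved under pics/ and viewed, at most 10 in all, crops included, and the job is handed in when it is done.

Besides the shell and the picture viewer there is one more tool, called after "Emit:" as name(argument=value, ...) on one line, values as JSON. move_arm: Moves the arm, as the interface text tells. Its arguments: {"type":"object","properties":{"moves":{"type":"array","items":{"type":"array","items":{"type":"array","items":{"type":"number"}}}}},"required":["moves"]}

```bash
mkdir -p pics; ls; cat > h.py <<'E'
from bench import *
import numpy as np, cv2
from scipy.spatial.transform import Rotation as Ro
def cam(n):
    c=read_camera(n); c['E']=np.array(c['extrinsics']); c['K']=np.array(c['K']); return c
def ray(c,u,v):
    K=c['K'];x=np.array([(u-K[0,2])/K[0,0],(v-K[1,2])/K[1,1]]);s=x.copy()
    for _ in range(20): s=x/(1+c['k1']*(s@s))
    R=c['E'][:3,:3];t=c['E'][:3,3]
    return -R.T@t, R.T@np.array([s[0],s[1],1.])
def onz(c,u,v,z):
    o,d=ray(c,u,v); return o+d*(z-o[2])/d[2]
def dep(c,u,v):
    o,d=ray(c,u,v); p=c['depth'][int(v)-2:int(v)+3,int(u)-2:int(u)+3]; p=p[p>0]
    return o+d*np.median(p) if len(p) else None
def proj(c,P):
    q=c['E'][:3,:3]@np.asarray(P)+c['E'][:3,3]; s=q[:2]/q[2]; s=s*(1+c['k1']*(s@s))
    return c['K'][0,0]*s[0]+c['K'][0,2], c['K'][1,1]*s[1]+c['K'][1,2]
def cloud(c):
    K=c['K'];v,u=np.mgrid[0:480,0:640];x=np.stack([(u-K[0,2])/K[0,0],(v-K[1,2])/K[1,1]],-1);s=x.copy()
    for _ in range(10): s=x/(1+c['k1']*(s**2).sum(-1,keepdims=True))
    p=np.dstack([s,np.ones(u.shape)])*c['depth'][...,None]
    R=c['E'][:3,:3];t=c['E'][:3,3]
    return (p-t)@R
E
python3 - <<'E'
from h import *
for n in ('scene','top'):
    c=cam(n); cv2.imwrite(f'pics/{n}0.png',c['frame']); print(n,c['K'][0],c['k1'],-c['E'][:3,:3].T@c['E'][:3,3],(c['depth']>0).mean())
s=get_state();print({k:np.round(v,3) for k,v in s.items()})
E
```

```text
pics
scene [477.85348788   0.         322.73711135] 0.022263321718921984 [0.86918434 0.45675662 0.92696931] 0.9958984375
top [613.54714027   0.         314.73123577] 0.020928290179142238 [0.40391435 0.02339017 1.45625242] 0.995927734375
{'clock': np.float64(0.1), 'joint_positions': array([ 1.299,  0.312,  0.014,  1.513, -0.004,  1.319, -0.027]), 'qd': array([ 0.   , -0.001, -0.001, -0.005,  0.001,  0.   ,  0.   ]), 'joint_torque': array([ 0.0000e+00, -3.8085e+01,  1.4700e-01, -2.3124e+01,  1.3000e-02,
        8.0000e-03,  0.0000e+00]), 'ee_pos': array([ 0.125, -0.535,  0.404]), 'ee_rot': array([-3.139,  0.   ,  0.23 ]), 'force': array([-0.587, -0.509,  0.953]), 'moment': array([0.007, 0.034, 0.018]), 'grasp_force': np.float64(0.0), 'finger_gap': np.float64(1.002)}
```

View pics/scene0.png

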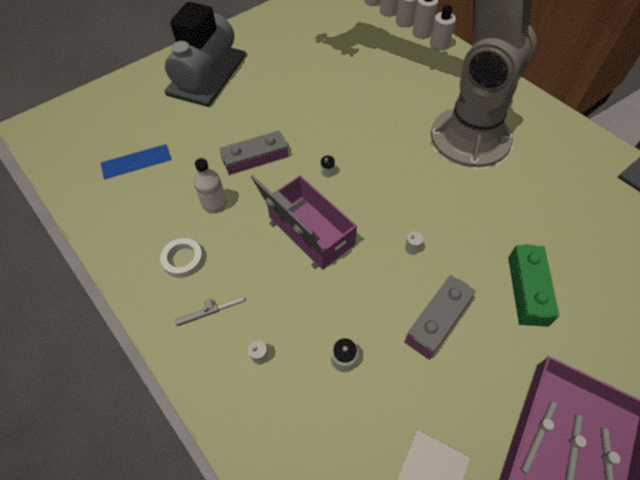

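View pics/top0.png

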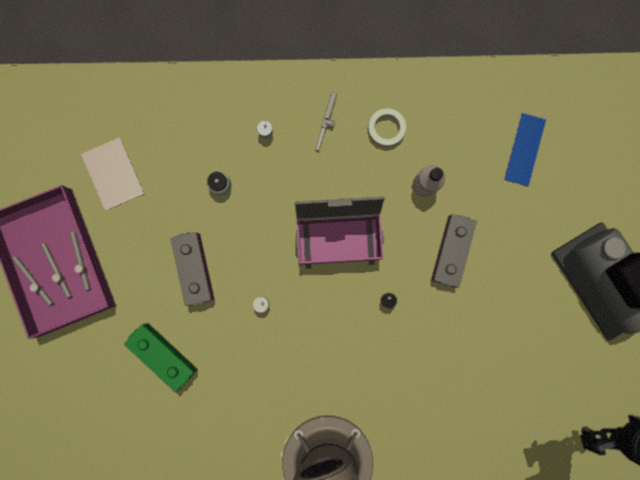

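The scene view shows the pot (black cap) at (345,352). The deep box is at (312,222) with its lid standing. The grey-lidded boxes are at (440,316) and (254,151).

In the top view:
- **Pot:** the candidates are (219,183), 54 mm and on the far left, and the small black-capped jar at (389,300), which is jar_b. I choose (219,183).
- **Medium and shallow boxes:** the candidates are the grey-lidded ones at (191,270) and (455,251), to be told apart by height. The green one at (160,357) is excluded.
- **Deep box:** (340,240). The tray at (50,260) is a distractor.

```bash
cat > m.py <<'E'
from h import *
np.set_printoptions(precision=4,suppress=True)
cs={n:cam(n) for n in('top','scene')}
P={n:cloud(c) for n,c in cs.items()}
def near(n,cx,cy,r): 
    p=P[n].reshape(-1,3);p=p[(np.hypot(p[:,0]-cx,p[:,1]-cy)<r)&(cs[n]['depth'].ravel()>0)];return p
for nm,(u,v),z in(('boxL',(191,270),.05),('boxR',(455,251),.05),('pot',(219,183),.06),('deep',(340,240),.04),('jarb',(389,300),.04),('bottle',(431,180),.1)):
    g=onz(cs['top'],u,v,z)
    for n in cs:
        p=near(n,g[0],g[1],.12 if nm[:3]=='box' else .05); 
        zs=p[:,2][p[:,2]>.015]; h,e=np.histogram(zs,bins=np.arange(.0,.2,.004))
        i=h.argmax(); zt=np.median(zs[abs(zs-e[i]-.002)<.005])
        print(nm,n,'table',np.median(p[p[:,2]<.012][:,2]),'mode',zt,'p98',np.percentile(zs,98))
        q=p[abs(p[:,2]-zt)<.006]
        if nm[:3]=='box':
            r=cv2.minAreaRect((q[:,:2]*1000).astype(np.float32)); print('  rect',r)
        if nm=='pot':
            q=p[p[:,2]>.055];print('  cap',(q.max(0)+q.min(0))/2,q.max(0)-q.min(0))
E
python3 m.py; python3 - <<'E'
from h import *
c=cam('top'); cv2.imwrite('pics/crop1.png',cv2.resize(c['frame'][150:320,160:480],None,fx=2.5,fy=2.5,interpolation=cv2.INTER_CUBIC))
E
```

```text
boxL top table 0.0009844013232100258 mode 0.05723728486370572 p98 0.0678487930239846
  rect ((450.30523681640625, 304.22418212890625), (165.6393585205078, 61.11206817626953), 12.325845718383789)
boxL scene table 0.0012554511965577782 mode 0.05720278950181193 p98 0.06753007951541126
  rect ((447.9781188964844, 304.934326171875), (168.9092254638672, 61.32210159301758), 12.059859275817871)
boxR top table 0.0008028724684337824 mode 0.04241939612650175 p98 0.053563282484574024
  rect ((480.410400390625, -303.24365234375), (61.487937927246094, 165.54617309570312), 72.99945831298828)
boxR scene table 0.0010272981975042391 mode 0.042491428503664025 p98 0.05282659868010059
  rect ((477.3374328613281, -301.8923034667969), (66.56924438476562, 166.06869506835938), 71.3067398071289)
pot top table 0.0013948231209187055 mode 0.06104850404798408 p98 0.06728174412838278
  cap [0.6504 0.242  0.0625] [0.045  0.0443 0.0143]
pot scene table 0.0010776109465148796 mode 0.06097863596726971 p98 0.06448269465817129
  cap [0.6478 0.2424 0.062 ] [0.0444 0.0446 0.0135]
deep top table 0.004618457850945294 mode 0.07795090973175497 p98 0.0829376417897684
deep scene table 0.0050006094539994505 mode 0.050463011798354156 p98 0.07911606744639094
jarb top table 0.0006239949409102287 mode 0.046599349546056296 p98 0.05427510397348152
jarb scene table 0.001030505573438368 mode 0.046217644511496916 p98 0.0511359154100644
bottle top table 0.0010258487197584204 mode 0.1507322601826639 p98 0.15362304564367887
bottle scene table 0.000817493135289953 mode 0.15031931496317186 p98 0.15149793041215825
```

View pics/crop1.png

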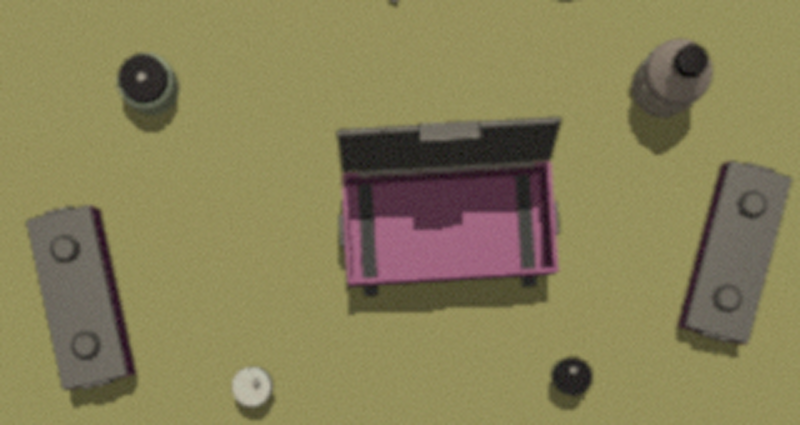

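The crop confirms it: the pot is at (145,80), cap 45 mm across and 63 mm high. The left box (80,295) has its face at 57 mm, so it is the medium one; the right box (735,250) at 42 mm is the shallow one. The plum deep box is at (450,225), with its lid leaning back. Next is the pose of the deep box and lid.

```bash
cat > d.py <<'E'
from m import *
print('---')
for n in cs:
    f=cv2.cvtColor(cs[n]['frame'],cv2.COLOR_BGR2HSV)
    pl=(f[...,0]>135)&(f[...,0]<175)&(f[...,1]>70)
    p=P[n]; m=(pl|(f[...,1]<60))&(np.hypot(p[...,0]-.5,p[...,1])<.17)&(abs(p[...,2]-.078)<.005)&(cs[n]['depth']>0)&(p[...,0]<.55)
    q=p[m]; r=cv2.minAreaRect((q[:,:2]*1000).astype(np.float32)); print(n,'rim',len(q),r,np.median(q[:,2]))
    # front wall and side walls: line fits to rim points
    m2=(pl)&(np.hypot(p[...,0]-.5,p[...,1])<.17)&(abs(p[...,2]-.0785)<.004)
    q=p[m2]; print('ymin/max',q[:,1].min(),q[:,1].max(),'xmin',q[:,0].min(),q[:,0].max())
    fr=q[(q[:,0]<np.percentile(q[:,0],40))&(abs(q[:,1]+.02)<.07)]; print(' front line',np.polyfit(fr[:,1],fr[:,0],1))
    l=p[(np.hypot(p[...,0]-.53,p[...,1])<.17)&(p[...,2]>.09)&(p[...,2]<.2)&(p[...,0]>.46)&(abs(p[...,1]+.02)<.14)]
    l=l[np.hypot(l[:,0]-.65,l[:,1]+.16)>.08]
    if len(l)>50:
        k=l.mean(0);
        for _ in range(3):
            k=l.mean(0);U=np.linalg.svd(l-k,full_matrices=False)[2][2]; l=l[abs((l-k)@U)<.004]
        print(' lid',len(l),l.min(0),l.max(0),'normal',U,'k',k)
E
python3 d.py | sed -n '/---/,$p'
```

```text
---
top rim 252 ((502.8898010253906, -36.35326385498047), (86.20465087890625, 190.0856170654297), 2.249795436859131) 0.07903256773357234
ymin/max -0.13145997664563153 0.05873331256829271 xmin 0.4563501656401235 0.5613669490848558
 front line [-0.0329  0.4604]
 lid 1206 [ 0.5582 -0.1279  0.0901] [0.5866 0.0616 0.1876] normal [-0.9757 -0.036   0.2163] k [ 0.5726 -0.031   0.1374]
scene rim 386 ((502.1917724609375, -35.792449951171875), (95.55538940429688, 193.69195556640625), 0.350048303604126) 0.0778234053287002
ymin/max -0.1307426754603783 0.06121634019837591 xmin 0.45389376281249094 0.5631726662900053
 front line [-0.032   0.4587]
 lid 723 [ 0.5631 -0.1258  0.0902] [0.5865 0.0621 0.1826] normal [-0.984  -0.04    0.1735] k [ 0.5776 -0.0207  0.1516]
```

```bash
cat > plan.py <<'E'
import sys,json
from h import *
def plan(tx,ty,tz,tyaw,grip,n=None,mm=38,p0=None):
    s=get_state(); p=np.array(s['ee_pos'])if p0 is None else np.array(p0[:3]); R=Ro.from_euler('xyz',s['ee_rot']); yaw=s['ee_rot'][2] if p0 is None else p0[3]
    dy=(tyaw-yaw+np.pi)%(2*np.pi)-np.pi; d=np.array([tx,ty,tz])-p
    n=n or int(np.ceil(max(np.linalg.norm(d)*1000/mm,abs(dy)/.115,1)))
    rows=[];y=yaw;q=p.copy()
    Rf=Ro.from_euler('xyz',[np.pi,0,tyaw])
    for i in range(n):
        a=p+d*(i+1)/n; Rc=Ro.from_euler('xyz',[np.pi,0,y])
        m=np.round(Rc.inv().apply(a-q)*1000); q=q+Rc.apply(m)/1000
        t=round(-(yaw+dy*(i+1)/n-y),3); y-=t
        rows.append([int(v) for v in m]+[0,0,t,grip])
    for i in range(0,n,5): print(json.dumps(rows[i:i+5]))
    print('pose',np.round(p,4),np.round(s['ee_rot'],4),'n',n)
    return [*q,y]
if __name__=='__main__':
    a=[float(v) for v in sys.argv[1:]]; plan(*a[:5])
E
python3 plan.py .649 .242 .36 .034 1
```

```text
[[27, -26, 2, 0, 0, 0.008, 1.0], [28, -25, 2, 0, 0, 0.008, 1.0], [27, -26, 1, 0, 0, 0.008, 1.0], [27, -26, 2, 0, 0, 0.007, 1.0], [26, -27, 2, 0, 0, 0.008, 1.0]]
[[27, -26, 2, 0, 0, 0.008, 1.0], [26, -27, 1, 0, 0, 0.008, 1.0], [26, -27, 2, 0, 0, 0.008, 1.0], [26, -27, 2, 0, 0, 0.008, 1.0], [26, -28, 2, 0, 0, 0.007, 1.0]]
[[25, -27, 2, 0, 0, 0.008, 1.0], [25, -28, 1, 0, 0, 0.008, 1.0], [25, -28, 2, 0, 0, 0.008, 1.0], [25, -28, 2, 0, 0, 0.008, 1.0], [24, -28, 2, 0, 0, 0.008, 1.0]]
[[25, -29, 1, 0, 0, 0.007, 1.0], [24, -29, 2, 0, 0, 0.008, 1.0], [24, -29, 2, 0, 0, 0.008, 1.0], [23, -29, 2, 0, 0, 0.008, 1.0], [24, -29, 2, 0, 0, 0.008, 1.0]]
[[23, -30, 1, 0, 0, 0.008, 1.0], [23, -29, 2, 0, 0, 0.007, 1.0], [22, -30, 2, 0, 0, 0.008, 1.0], [23, -30, 2, 0, 0, 0.008, 1.0], [22, -30, 1, 0, 0, 0.008, 1.0]]
pose [ 0.1253 -0.5355  0.4045] [-3.1411  0.      0.2299] n 25
```

Emit:
move_arm(moves=[[[27, -26, 2, 0, 0, 0.008, 1], [27, -26, 2, 0, 0, 0.008, 1], [27, -26, 2, 0, 0, 0.008, 1], [27, -26, 2, 0, 0, 0.008, 1], [27, -26, 2, 0, 0, 0.008, 1]]])

```text
clock: 0.77
ee_pos: [0.2302, -0.3782, 0.3947]
ee_rot: [3.141, -0.0, 0.189]
force: [0.7, -0.9, 0.3]
finger_gap: 0.999
grasp_force: 0.0
```

Emit:
move_arm(moves=[[[26, -27, 2, 0, 0, 0.008, 1], [26, -27, 2, 0, 0, 0.008, 1], [26, -27, 2, 0, 0, 0.008, 1], [26, -27, 2, 0, 0, 0.008, 1], [26, -27, 2, 0, 0, 0.008, 1]]])

```text
clock: 1.18
ee_pos: [0.3348, -0.2227, 0.3849]
ee_rot: [3.141, -0.0, 0.149]
force: [0.7, -0.4, 1.6]
finger_gap: 1.002
grasp_force: 0.0
```

Emit:
move_arm(moves=[[[25, -28, 2, 0, 0, 0.008, 1], [25, -28, 2, 0, 0, 0.008, 1], [25, -28, 2, 0, 0, 0.008, 1], [25, -28, 2, 0, 0, 0.008, 1], [25, -28, 2, 0, 0, 0.008, 1]]])

```text
clock: 1.6
ee_pos: [0.4401, -0.0673, 0.3749]
ee_rot: [3.141, -0.001, 0.109]
force: [0.5, -1.2, -0.1]
finger_gap: 1.002
grasp_force: 0.0
```

Emit:
move_arm(moves=[[[24, -29, 2, 0, 0, 0.008, 1], [24, -29, 2, 0, 0, 0.008, 1], [24, -29, 2, 0, 0, 0.008, 1], [24, -29, 2, 0, 0, 0.008, 1], [24, -29, 2, 0, 0, 0.008, 1]]])

```text
clock: 2.02
ee_pos: [0.5462, 0.088, 0.3646]
ee_rot: [3.141, -0.0, 0.069]
force: [0.6, 0.3, 0.4]
finger_gap: 0.998
grasp_force: 0.0
```

Emit:
move_arm(moves=[[[23, -30, 2, 0, 0, 0.008, 1], [23, -30, 2, 0, 0, 0.008, 1], [23, -30, 2, 0, 0, 0.008, 1], [22, -30, 2, 0, 0, 0.008, 1], [0, 0, 0, 0, 0, 0, 1]]])

```text
clock: 2.43
ee_pos: [0.6298, 0.2196, 0.3537]
ee_rot: [-3.134, 0.002, 0.046]
force: [-0.8, 1.6, -0.4]
finger_gap: 0.998
grasp_force: 0.0
```

```bash
python3 - <<'E'
from h import *
s=get_state();print(s['clock'],s['ee_pos'],s['ee_rot'],s['joint_positions'])
c=cam('wrist');cv2.imwrite('pics/w1.png',c['frame']);print(-c['E'][:3,:3].T@c['E'][:3,3],c['E'][:3,:3])
p=cloud(c).reshape(-1,3);p=p[(p[:,2]>.055)&(p[:,2]<.075)&(np.hypot(p[:,0]-.649,p[:,1]-.242)<.05)]
print(len(p),(p.max(0)+p.min(0))/2,p.max(0)-p.min(0),np.median(p[:,2])) if len(p) else 0
E
python3 plan.py .649 .242 .183 .034 1
```

```text
2.4333 [0.62984647 0.21961551 0.35373754] [-3.13378713e+00  2.33749378e-03  4.61350596e-02] [-0.05023627  0.64268445 -0.54559855  1.21115691  0.31477674  1.36978621
 -2.09173647]
[0.70225398 0.22382114 0.32220545] [[ 0.04620492 -0.99890221 -0.00771196]
 [-0.95661223 -0.04646943  0.28763454]
 [-0.28767714 -0.00591277 -0.95770919]]
3981 [0.64814914 0.24243969 0.06002659] [0.04432955 0.04433886 0.00981042] 0.059449346216541
[[4, -5, 34, 0, 0, 0.002, 1.0], [4, -5, 35, 0, 0, 0.002, 1.0], [5, -5, 34, 0, 0, 0.002, 1.0], [4, -5, 34, 0, 0, 0.002, 1.0], [4, -5, 34, 0, 0, 0.002, 1.0]]
pose [0.6292 0.2165 0.3544] [-3.138   0.0033  0.0441] n 5
```

View pics/w1.png

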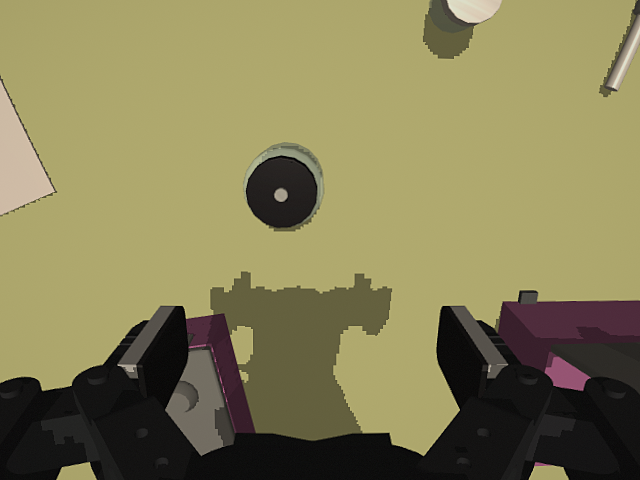

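The wrist view shows the pot at (282,190), clear of neighbours, and its centre (0.648, 0.242) agrees with the other views. I align first, then descend and grip.

Emit:
move_arm(moves=[[[10, -13, 15, 0, 0, 0.005, 1], [10, -13, 20, 0, 0, 0.005, 1], [0, 0, 34, 0, 0, 0, 1], [0, 0, 34, 0, 0, 0, 1], [0, 0, 30, 0, 0, 0, 1]]])

```text
clock: 2.9
ee_pos: [0.6482, 0.2368, 0.2221]
ee_rot: [3.14, 0.0, 0.027]
force: [-0.3, 0.2, -1.0]
finger_gap: 1.004
grasp_force: 0.0
```

Emit:
move_arm(moves=[[[0, 0, 20, 0, 0, 0, 1], [0, 0, 10, 0, 0, 0, 1], [0, 0, 0, 0, 0, 0, 1]]])

```text
clock: 3.15
ee_pos: [0.6474, 0.2363, 0.1907]
ee_rot: [3.138, 0.005, 0.027]
force: [-0.6, -0.6, -0.0]
finger_gap: 0.999
grasp_force: 0.0
```

```bash
python3 plan.py .648 .2423 .182 .034 1
```

```text
[[1, -6, 9, 0, 0, -0.007, 1.0]]
pose [0.6474 0.2363 0.1907] [3.1382 0.0053 0.0268] n 1
```

Emit:
move_arm(moves=[[[1, -6, 8, 0, 0, -0.007, 1], [0, 0, 0, 0, 0, 0, 0.3], [0, 0, 0, 0, 0, 0, 0.3], [0, 0, 0, 0, 0, 0, 0.3], [0, 0, 0, 0, 0, 0, 0.3]]])

```text
clock: 3.57
ee_pos: [0.6501, 0.2447, 0.188]
ee_rot: [-3.141, -0.004, 0.035]
force: [0.4, -0.8, 3.8]
finger_gap: 0.612
grasp_force: 63.5
```

Emit:
move_arm(moves=[[[0, 0, 0, 0, 0, 0, 0.3], [0, 0, 0, 0, 0, 0, 0.3], [0, 0, 0, 0, 0, 0, 0.3]]])

```text
clock: 3.82
ee_pos: [0.6501, 0.2447, 0.188]
ee_rot: [-3.14, -0.004, 0.035]
force: [-0.6, 0.0, 5.8]
finger_gap: 0.61
grasp_force: 63.5
```

```bash
python3 - <<'E'
from plan import *
s=get_state();print(s['grasp_force'],s['finger_gap'],s['force'])
a=plan(s['ee_pos'][0],s['ee_pos'][1],.33,.034,.3)
b=plan(.5,-.037,.33,.034,.3,p0=a,mm=35)
E
```

```text
63.5015335958451 0.6104104261193638 [-0.55355686  0.01323564  5.82762786]
[[0, 0, -35, 0, 0, 0.0, 0.3], [0, 0, -36, 0, 0, 0.0, 0.3], [0, 0, -35, 0, 0, 0.0, 0.3], [0, 0, -36, 0, 0, 0.001, 0.3]]
pose [0.6501 0.2447 0.188 ] [-3.1405 -0.0038  0.0346] n 4
[[-16, 28, 0, 0, 0, -0.0, 0.3], [-16, 27, 0, 0, 0, -0.0, 0.3], [-16, 28, 0, 0, 0, -0.0, 0.3], [-16, 28, 0, 0, 0, -0.0, 0.3], [-16, 27, 0, 0, 0, -0.0, 0.3]]
[[-16, 28, 0, 0, 0, -0.0, 0.3], [-16, 28, 0, 0, 0, -0.0, 0.3], [-16, 27, 0, 0, 0, -0.0, 0.3], [-16, 28, 0, 0, 0, -0.0, 0.3], [-15, 28, 0, 0, 0, -0.0, 0.3]]
pose [0.6501 0.2447 0.33  ] [-3.1405 -0.0038  0.0346] n 10
```

```bash
python3 - <<'E'
from plan import *
s=get_state()
a=plan(s['ee_pos'][0],s['ee_pos'][1],.34,.034,.3)
b=plan(.58,.16,.43,1.30,.3,p0=a,n=11)
b=plan(.502,-.037,.40,3.17,.3,p0=b,n=16)
E
```

```text
[[0, 0, -38, 0, 0, 0.0, 0.3], [0, 0, -38, 0, 0, 0.0, 0.3], [0, 0, -38, 0, 0, 0.0, 0.3], [0, 0, -38, 0, 0, 0.001, 0.3]]
pose [0.6501 0.2447 0.188 ] [-3.1405 -0.0038  0.0346] n 4
[[-7, 7, -8, 0, 0, -0.115, 0.3], [-7, 7, -8, 0, 0, -0.115, 0.3], [-8, 6, -9, 0, 0, -0.115, 0.3], [-9, 5, -8, 0, 0, -0.116, 0.3], [-9, 3, -8, 0, 0, -0.115, 0.3]]
[[-10, 3, -8, 0, 0, -0.115, 0.3], [-10, 2, -8, 0, 0, -0.115, 0.3], [-10, 0, -8, 0, 0, -0.115, 0.3], [-10, -1, -9, 0, 0, -0.115, 0.3], [-10, -2, -8, 0, 0, -0.115, 0.3]]
[[-9, -2, -8, 0, 0, -0.115, 0.3]]
pose [0.6501 0.2447 0.34  ] [-3.1405 -0.0038  0.0346] n 11
[[-13, -1, 2, 0, 0, -0.117, 0.3], [-13, -3, 2, 0, 0, -0.117, 0.3], [-12, -5, 2, 0, 0, -0.117, 0.3], [-12, -6, 2, 0, 0, -0.117, 0.3], [-12, -7, 1, 0, 0, -0.117, 0.3]]
[[-10, -8, 2, 0, 0, -0.116, 0.3], [-9, -10, 2, 0, 0, -0.117, 0.3], [-8, -11, 2, 0, 0, -0.117, 0.3], [-7, -11, 2, 0, 0, -0.117, 0.3], [-5, -12, 2, 0, 0, -0.117, 0.3]]
[[-4, -13, 2, 0, 0, -0.117, 0.3], [-2, -13, 2, 0, 0, -0.117, 0.3], [-1, -13, 1, 0, 0, -0.117, 0.3], [1, -13, 2, 0, 0, -0.117, 0.3], [2, -13, 2, 0, 0, -0.117, 0.3]]
[[4, -13, 2, 0, 0, -0.116, 0.3]]
pose [0.5805 0.16   0.43  ] [-3.1405 -0.0038  0.0346] n 16
```

Emit:
move_arm(moves=[[[0, 0, -20, 0, 0, 0, 0.3], [0, 0, -36, 0, 0, 0, 0.3], [0, 0, -38, 0, 0, 0, 0.3], [0, 0, -38, 0, 0, 0, 0.3], [0, 0, -20, 0, 0, 0, 0.3]]])

```text
clock: 4.23
ee_pos: [0.6496, 0.245, 0.3429]
ee_rot: [-3.139, -0.006, 0.035]
force: [1.2, 1.2, -1.1]
finger_gap: 0.611
grasp_force: 63.5
```

Emit:
move_arm(moves=[[[-7, 7, -8, 0, 0, -0.115, 0.3], [-7, 7, -8, 0, 0, -0.115, 0.3], [-8, 6, -9, 0, 0, -0.115, 0.3], [-9, 5, -8, 0, 0, -0.115, 0.3], [-9, 3, -8, 0, 0, -0.115, 0.3]]])

```text
clock: 4.65
ee_pos: [0.6169, 0.2057, 0.3783]
ee_rot: [3.141, 0.002, 0.615]
force: [-0.3, -0.7, -2.3]
finger_gap: 0.611
grasp_force: 63.4
```

Emit:
move_arm(moves=[[[-10, 3, -8, 0, 0, -0.115, 0.3], [-10, 2, -8, 0, 0, -0.115, 0.3], [-10, 0, -8, 0, 0, -0.115, 0.3], [-10, -1, -9, 0, 0, -0.115, 0.3], [-10, -2, -8, 0, 0, -0.115, 0.3]]])

```text
clock: 5.07
ee_pos: [0.5843, 0.1668, 0.4195]
ee_rot: [-3.141, 0.001, 1.191]
force: [0.2, 0.6, -1.8]
finger_gap: 0.609
grasp_force: 63.4
```

Emit:
move_arm(moves=[[[-9, -2, -8, 0, 0, -0.115, 0.3], [-13, -1, 2, 0, 0, -0.117, 0.3], [-13, -3, 2, 0, 0, -0.117, 0.3], [-12, -5, 2, 0, 0, -0.117, 0.3], [-12, -6, 2, 0, 0, -0.117, 0.3]]])

```text
clock: 5.48
ee_pos: [0.5592, 0.1102, 0.4191]
ee_rot: [-3.141, 0.0, 1.774]
force: [-0.6, -0.3, -1.7]
finger_gap: 0.612
grasp_force: 63.4
```

Emit:
move_arm(moves=[[[-12, -7, 2, 0, 0, -0.117, 0.3], [-10, -8, 2, 0, 0, -0.117, 0.3], [-9, -10, 2, 0, 0, -0.117, 0.3], [-8, -11, 2, 0, 0, -0.117, 0.3], [-7, -11, 2, 0, 0, -0.117, 0.3]]])

```text
clock: 5.9
ee_pos: [0.5352, 0.0477, 0.4091]
ee_rot: [-3.14, -0.0, 2.359]
force: [-0.3, -0.7, -2.6]
finger_gap: 0.612
grasp_force: 63.4
```

```bash
python3 - <<'E'
from plan import *
s=get_state();print(s['grasp_force'],s['joint_positions'])
b=plan(.502,-.037,.40,3.17,.3,mm=30)
E
```

```text
63.41900423169136 [ 0.65326791  0.50782054 -1.14194046  1.50905215  0.4637948   1.42377797
  0.27859632]
[[-5, -10, 1, 0, 0, -0.101, 0.3], [-3, -11, 1, 0, 0, -0.102, 0.3], [-2, -11, 1, 0, 0, -0.101, 0.3], [-1, -12, 2, 0, 0, -0.102, 0.3], [0, -11, 1, 0, 0, -0.101, 0.3]]
[[1, -11, 1, 0, 0, -0.101, 0.3], [2, -12, 1, 0, 0, -0.102, 0.3], [3, -11, 1, 0, 0, -0.101, 0.3]]
pose [0.5352 0.0477 0.4091] [-3.1402e+00 -2.0000e-04  2.3587e+00] n 8
```

Emit:
move_arm(moves=[[[-5, -10, 1, 0, 0, -0.1, 0.3], [-3, -11, 1, 0, 0, -0.1, 0.3], [-2, -11, 1, 0, 0, -0.1, 0.3]]])

```text
clock: 6.15
ee_pos: [0.5227, 0.0163, 0.406]
ee_rot: [-3.141, -0.001, 2.658]
force: [0.3, -0.8, -2.7]
finger_gap: 0.613
grasp_force: 63.4
```

```bash
python3 - <<'E'
from plan import *
s=get_state();print(s['grasp_force'],s['joint_positions'])
b=plan(.502,-.037,.40,3.17,.3,mm=30)
E
```

```text
63.418946424499154 [ 0.76580235  0.50452889 -1.20402127  1.55225919  0.47424094  1.4144354
  0.61480536]
[[-1, -11, 1, 0, 0, -0.102, 0.3], [0, -12, 1, 0, 0, -0.103, 0.3], [1, -11, 2, 0, 0, -0.102, 0.3], [2, -12, 1, 0, 0, -0.103, 0.3], [3, -11, 1, 0, 0, -0.102, 0.3]]
pose [0.5227 0.0163 0.406 ] [-3.1406e+00 -1.0000e-03  2.6575e+00] n 5
```

Emit:
move_arm(moves=[[[-3, -18, 0, 0, 0, 0, 0.3], [-3, -19, 0, 0, 0, 0, 0.3], [-3, -18, 5, 0, 0, 0, 0.3], [0, 0, 25, 0, 0, 0, 0.3], [0, 0, 25, 0, 0, 0, 0.3]]])

```text
clock: 6.57
ee_pos: [0.5055, -0.0374, 0.3516]
ee_rot: [-3.141, 0.003, 2.649]
force: [0.8, 0.3, -1.7]
finger_gap: 0.613
grasp_force: 63.4
```

```bash
python3 - <<'E'
from plan import *
s=get_state();print(s['grasp_force'],s['joint_positions'])
b=plan(.505,-.037,.20,s['ee_rot'][2],.3,mm=25)
c=cam('scene');cv2.imwrite('pics/s2.png',cv2.resize(c['frame'][100:300,200:440],None,fx=2.5,fy=2.5))
E
```

```text
63.410111060366035 [ 0.88565092  0.50848343 -1.17674456  1.68495643  0.49059232  1.28015015
  0.68601324]
[[0, 0, 22, 0, 0, -0.0, 0.3], [0, 0, 21, 0, 0, -0.0, 0.3], [0, 0, 22, 0, 0, -0.0, 0.3], [0, 0, 22, 0, 0, -0.0, 0.3], [0, 0, 21, 0, 0, -0.0, 0.3]]
[[1, 0, 22, 0, 0, -0.0, 0.3], [0, 0, 22, 0, 0, -0.0, 0.3]]
pose [ 0.5055 -0.0374  0.3516] [-3.1412e+00  2.7000e-03  2.6487e+00] n 7
```

View pics/s2.png

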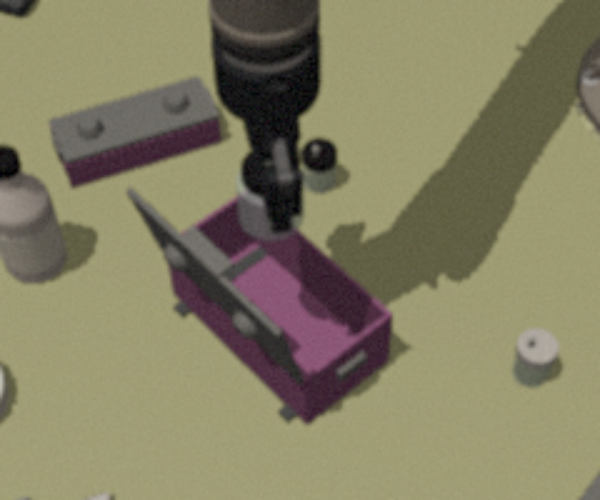

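The pot is held upright at (265,205), above the box. The lid is at (220,270), clear of the gripper. Lower.

Emit:
move_arm(moves=[[[0, 0, 30, 0, 0, 0, 0.3], [0, 0, 30, 0, 0, 0, 0.3], [0, 0, 30, 0, 0, 0, 0.3], [0, 0, 25, 0, 0, 0, 0.3], [0, 0, 15, 0, 0, 0, 0.3]]])

```text
clock: 7.03
ee_pos: [0.504, -0.036, 0.2191]
ee_rot: [-3.139, -0.004, 2.653]
force: [-0.7, -0.2, -1.7]
finger_gap: 0.611
grasp_force: 63.8
```

Emit:
move_arm(moves=[[[0, 0, 15, 0, 0, 0, 0.3], [0, 0, 6, 0, 0, 0, 0.3], [0, 0, 0, 0, 0, 0, 0.3]]])

```text
clock: 7.28
ee_pos: [0.5047, -0.0358, 0.1996]
ee_rot: [-3.14, -0.003, 2.653]
force: [0.1, -0.1, -1.3]
finger_gap: 0.611
grasp_force: 63.8
```

```bash
python3 - <<'E'
from plan import *
s=get_state();print(s['grasp_force'],s['force'],s['ee_pos'],s['joint_positions'])
for n in('top','scene'):
    c=cam(n);f=cv2.cvtColor(c['frame'],cv2.COLOR_BGR2HSV)
E
```

```text
63.7961648683995 [ 0.13537223 -0.0500905  -1.26527535] [ 0.50466499 -0.03575281  0.19959743] [ 0.76350184  0.67884768 -1.01141329  1.85895292  0.68301506  1.00250076
  0.53763408]
```

Emit:
move_arm(moves=[[[0, 0, 5, 0, 0, 0, 0.3], [0, 0, 2, 0, 0, 0, 0.3], [0, 0, 0, 0, 0, 0, 0.3]]])

```text
clock: 7.63
ee_pos: [0.5054, -0.0357, 0.1938]
ee_rot: [-3.141, 0.0, 2.653]
force: [0.0, 0.5, -2.1]
finger_gap: 0.615
grasp_force: 63.8
```

Emit:
move_arm(moves=[[[0, 0, 1.5, 0, 0, 0, 0.3], [0, 0, 0, 0, 0, 0, 0.3], [0, 0, 0, 0, 0, 0, 0.75], [0, 0, 0, 0, 0, 0, 0.85], [0, 0, 0, 0, 0, 0, 0.85]]])

```text
clock: 8.05
ee_pos: [0.5058, -0.0355, 0.1927]
ee_rot: [3.141, 0.001, 2.653]
force: [0.0, -0.1, 0.6]
finger_gap: 0.85
grasp_force: 0.0
```

Emit:
move_arm(moves=[[[0, 0, 0, 0, 0, 0, 0.85], [0, 0, 0, 0, 0, 0, 0.85]]])

```text
clock: 8.22
ee_pos: [0.5057, -0.0355, 0.1926]
ee_rot: [3.141, 0.001, 2.653]
force: [-0.0, 0.3, 0.6]
finger_gap: 0.848
grasp_force: 0.0
```

```bash
python3 - <<'E'
from plan import *
s=get_state();print(s['grasp_force'],s['finger_gap'],s['force'],s['ee_pos'])
E
```

```text
0.0 0.8483784279636696 [-0.03547197  0.26920518  0.58266041] [ 0.50573819 -0.03553008  0.19257662]
```

Emit:
move_arm(moves=[[[0, 0, -20, 0, 0, 0, 0.85], [0, 0, -38, 0, 0, 0, 0.85], [0, 0, -38, 0, 0, 0, 0.5], [0, 0, -38, 0, 0, 0.1, 0.2], [0, 0, -38, 0, 0, 0.117, 0]]])

```text
clock: 8.63
ee_pos: [0.5049, -0.0354, 0.3657]
ee_rot: [3.142, -0.001, 2.432]
force: [1.0, -0.1, -0.0]
finger_gap: 0.434
grasp_force: 0.0
```

```bash
python3 - <<'E'
from plan import *
s=get_state();print(s['joint_positions'])
b=plan(.63,-.037,.41,1.6,0,mm=30)
b=plan(.625,-.037,.32,1.6,0,mm=30,p0=b)
c=cam('scene');cv2.imwrite('pics/s3.png',cv2.resize(c['frame'][120:300,220:420],None,fx=3,fy=3))
p=cloud(cam('top')).reshape(-1,3);q=p[(p[:,2]>.05)&(p[:,2]<.075)&(abs(p[:,0]-.505)<.043)&(abs(p[:,1]+.037)<.07)];print(len(q),np.median(q,0) if len(q) else 0)
E
```

```text
[ 0.86405637  0.46747036 -1.13313427  1.66415379  0.43703863  1.29448692
  0.50986212]
[[-12, 10, -6, 0, 0, 0.104, 0], [-11, 11, -5, 0, 0, 0.104, 0], [-10, 13, -6, 0, 0, 0.104, 0], [-8, 13, -5, 0, 0, 0.104, 0], [-7, 14, -6, 0, 0, 0.104, 0]]
[[-5, 14, -5, 0, 0, 0.104, 0], [-4, 16, -6, 0, 0, 0.104, 0], [-2, 15, -5, 0, 0, 0.104, 0]]
pose [ 0.5049 -0.0354  0.3657] [ 3.1416e+00 -1.3000e-03  2.4317e+00] n 8
[[0, -2, 30, 0, 0, -0.0, 0], [0, -1, 30, 0, 0, -0.0, 0], [0, -2, 30, 0, 0, -0.0, 0]]
pose [ 0.6298 -0.0366  0.4097] [ 3.1416e+00 -1.3000e-03  2.4317e+00] n 3
5 [ 0.49933846 -0.01135095  0.05462321]
```

View pics/s3.png

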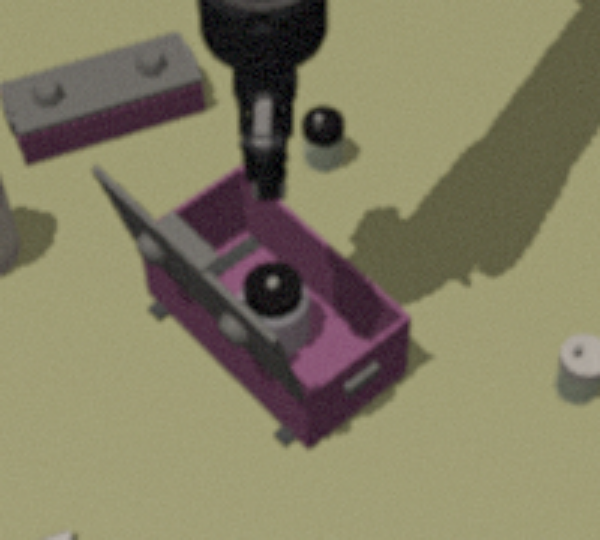

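The pot stands upright in the box (cap at (275,290)). Next I go over and behind the lid.

Emit:
move_arm(moves=[[[0, 0, -35, 0, 0, 0.104, 0], [-11, 11, -8, 0, 0, 0.104, 0], [-10, 13, 0, 0, 0, 0.104, 0], [-8, 13, 0, 0, 0, 0.104, 0], [-8, 15, 0, 0, 0, 0.104, 0]]])

```text
clock: 9.15
ee_pos: [0.5699, -0.0366, 0.4068]
ee_rot: [-3.14, 0.0, 1.912]
force: [-0.1, -0.2, 0.2]
finger_gap: 0.001
grasp_force: 0.0
```

Emit:
move_arm(moves=[[[-6, 17, 0, 0, 0, 0.104, 0], [-5, 19, 0, 0, 0, 0.104, 0], [-2, 20, 0, 0, 0, 0.104, 0], [0, 14, 0, 0, 0, 0, 0], [0, 0, 0, 0, 0, 0, 0]]])

```text
clock: 9.57
ee_pos: [0.643, -0.0354, 0.4052]
ee_rot: [-3.141, -0.001, 1.605]
force: [-0.4, -0.2, -0.4]
finger_gap: 0.001
grasp_force: 0.0
```

```bash
python3 - <<'E'
from plan import *
s=get_state();print(s['joint_positions'])
b=plan(.63,-.037,.325,1.6,0,mm=30)
E
```

```text
[ 0.49194111  0.63843428 -0.83728664  1.19572661  0.4589763   1.49428357
 -0.2402238 ]
[[0, -4, 27, 0, 0, 0.002, 0], [-1, -5, 26, 0, 0, 0.001, 0], [0, -4, 27, 0, 0, 0.002, 0]]
pose [ 0.643  -0.0354  0.4052] [-3.1407e+00 -9.0000e-04  1.6045e+00] n 3
```

Emit:
move_arm(moves=[[[0, -4, 27, 0, 0, 0, 0], [0, -4, 27, 0, 0, 0, 0], [0, -5, 27, 0, 0, 0, 0], [0, -16, 0, 0, 0, 0, 0], [0, -16, 0, 0, 0, 0, 0]]])

```text
clock: 9.98
ee_pos: [0.5945, -0.0377, 0.3228]
ee_rot: [-3.136, -0.0, 1.605]
force: [1.9, -1.1, 1.8]
finger_gap: -0.001
grasp_force: 1.0
```

Emit:
move_arm(moves=[[[0, -16, 0, 0, 0, 0, 0], [0, -14, 0, 0, 0, 0, 0], [0, -14, 3, 0, 0, 0, 0], [0, -14, 6, 0, 0, 0, 0], [0, -12, 8, 0, 0, 0, 0]]])

```text
clock: 10.4
ee_pos: [0.5254, -0.0394, 0.3097]
ee_rot: [3.14, 0.001, 1.605]
force: [1.2, 0.3, 3.2]
finger_gap: 0.003
grasp_force: 1.0
```

```bash
python3 - <<'E'
from plan import *
s=get_state();print(s['joint_positions'],s['force'],s['ee_pos'])
c=cam('scene');p=cloud(c).reshape(-1,3)
q=p[(p[:,2]>.09)&(p[:,2]<.2)&(p[:,0]>.43)&(p[:,0]<.6)&(p[:,1]>.02)&(p[:,1]<.058)]
for z in np.arange(.09,.19,.01):
    r=q[abs(q[:,2]-z)<.003]; print(round(z,3),len(r),np.round([r[:,0].min(),np.median(r[:,0]),r[:,0].max()],3) if len(r) else '')
E
```

```text
[ 0.69624439  0.48370441 -0.89269218  1.69482661  0.40766025  1.15878891
 -0.2729626 ] [1.19085587 0.25213345 3.16401998] [ 0.52540679 -0.03936     0.30973472]
0.09 30 [0.548 0.552 0.556]
0.1 52 [0.541 0.545 0.549]
0.11 62 [0.531 0.537 0.542]
0.12 50 [0.526 0.53  0.535]
0.13 66 [0.516 0.522 0.537]
0.14 60 [0.508 0.513 0.519]
0.15 68 [0.5   0.506 0.511]
0.16 52 [0.493 0.498 0.503]
0.17 0 
0.18 0
```

Emit:
move_arm(moves=[[[0, -8, 8, 0, 0, 0, 0], [0, -7, 8, 0, 0, 0, 0], [0, -5, 9, 0, 0, 0, 0], [0, -4, 9, 0, 0, 0, 0], [0, -3, 10, 0, 0, 0, 0]]])

```text
clock: 10.87
ee_pos: [0.4988, -0.0404, 0.2645]
ee_rot: [-3.141, 0.0, 1.604]
force: [-0.0, -0.9, 1.4]
finger_gap: -0.002
grasp_force: 0.7
```

Emit:
move_arm(moves=[[[0, -1, 5, 0, 0, 0, 0], [0, 0, 4, 0, 0, 0, 0], [0, 0, 0, 0, 0, 0, 0]]])

```text
clock: 11.12
ee_pos: [0.4979, -0.0401, 0.2574]
ee_rot: [-3.138, 0.002, 1.604]
force: [-6.6, -2.3, 16.0]
finger_gap: 0.002
grasp_force: 8.0
```

Emit:
move_arm(moves=[[[0, 0, -25, 0, 0, 0, 0.5], [0, 0, -38, 0, 0, 0.1, 1], [0, 0, -38, 0, 0, 0.115, 1], [-38, 0, -20, 0, 0, 0.115, 1], [-38, 0, 0, 0, 0, 0.115, 1]]])

```text
clock: 11.53
ee_pos: [0.4836, -0.1103, 0.3821]
ee_rot: [3.129, -0.004, 1.161]
force: [1.0, -1.5, -0.1]
finger_gap: 0.706
grasp_force: 0.0
```

```bash
python3 - <<'E'
from plan import *
s=get_state();print(s['joint_positions'],s['force'],s['ee_pos'])
b=plan(.449,.25,.40,.213,1)
E
```

```text
[ 0.86110641  0.31085394 -0.84031405  1.67526055  0.24264845  1.25093829
 -0.43882044] [ 0.99157304 -1.46912006 -0.08320639] [ 0.48356518 -0.11028156  0.38205011]
[[32, -18, -2, 0, 0, 0.095, 1], [30, -20, -2, 0, 0, 0.095, 1], [27, -23, -1, 0, 0, 0.095, 1], [26, -26, -2, 0, 0, 0.094, 1], [23, -28, -2, 0, 0, 0.095, 1]]
[[20, -30, -2, 0, 0, 0.095, 1], [17, -32, -2, 0, 0, 0.095, 1], [14, -33, -1, 0, 0, 0.095, 1], [11, -35, -2, 0, 0, 0.095, 1], [8, -35, -2, 0, 0, 0.094, 1]]
pose [ 0.4836 -0.1103  0.3821] [ 3.1295 -0.0043  1.1614] n 10
```

Emit:
move_arm(moves=[[[32, -18, -2, 0, 0, 0.095, 1], [30, -20, -2, 0, 0, 0.095, 1], [27, -23, -2, 0, 0, 0.095, 1], [26, -26, -2, 0, 0, 0.095, 1], [23, -28, -2, 0, 0, 0.095, 1]]])

```text
clock: 11.95
ee_pos: [0.4636, 0.0689, 0.3865]
ee_rot: [3.141, -0.0, 0.678]
force: [1.1, 0.1, 0.3]
finger_gap: 0.998
grasp_force: 0.0
```

Emit:
move_arm(moves=[[[20, -30, -2, 0, 0, 0.095, 1], [17, -32, -2, 0, 0, 0.095, 1], [14, -33, -2, 0, 0, 0.095, 1], [11, -35, -2, 0, 0, 0.095, 1], [8, -35, -2, 0, 0, 0.095, 1]]])

```text
clock: 12.37
ee_pos: [0.4467, 0.2494, 0.3962]
ee_rot: [3.142, 0.0, 0.204]
force: [0.9, 0.3, 0.3]
finger_gap: 0.999
grasp_force: 0.0
```

```bash
cat > lugs.py <<'E'
from plan import *
np.set_printoptions(precision=4,suppress=True)
def lugs(n,zt,cx,cy,r=.11,c=None):
    c=c or cam(n);p=cloud(c).reshape(-1,3);p=p[np.hypot(p[:,0]-cx,p[:,1]-cy)<r]
    f=p[abs(p[:,2]-zt)<.006];fz=np.median(f[:,2])
    rc=cv2.minAreaRect((f[:,:2]*1000).astype(np.float32))
    q=p[(p[:,2]>fz+.0055)&(p[:,2]<fz+.014)]
    if len(q)<10: print(n,'no lugs',fz);return
    _,lab,ce=cv2.kmeans(q[:,:2].astype(np.float32),2,None,(3,50,1e-6),5,0)
    lab=lab.ravel();C=[]
    for k in(0,1):
        a=q[lab==k]; C.append((a.max(0)+a.min(0))[:2]/2); print('   lug',len(a),C[-1],(a.max(0)-a.min(0))[:2],np.percentile(a[:,2],90))
    d=C[0]-C[1]; 
    print(n,'face z',fz,'mid',(C[0]+C[1])/2,'sep',np.linalg.norm(d),'ang',np.arctan(d[1]/d[0]),'| rect',np.round(rc[0],1),np.round(rc[1],1),round(rc[2],1))
E
python3 - <<'E'
from lugs import *
s=get_state();print(s['clock'],s['joint_positions'],s['force'],s['ee_pos'],s['ee_rot'])
for n in('top','scene'): lugs(n,.084,.508,-.037)
lugs('top',.057,.449,.3045);lugs('scene',.057,.449,.3045)
c=cam('wrist');cv2.imwrite('pics/w2.png',c['frame']);lugs('wrist',.057,.449,.3045,c=c)
E
```

```text
12.3667 [ 0.09    0.3371 -0.8185  1.6058  0.2526  1.3092 -2.1326] [0.8839 0.2834 0.3413] [0.4467 0.2494 0.3962] [3.1416 0.0002 0.2045]
   lug 123 [ 0.5064 -0.0825] [0.0959 0.0904] 0.09601533780272518
   lug 136 [0.5066 0.0113] [0.1008 0.0947] 0.09635032283669973
top face z 0.08474100984817758 mid [ 0.5065 -0.0356] sep 0.09382497434022304 ang 1.568345327349322 | rect [511.3 -35.9] [111.1 190.1] 2.1
   lug 77 [ 0.5103 -0.0781] [0.0256 0.0232] 0.09672508242694998
   lug 84 [0.4942 0.0276] [0.0474 0.0566] 0.09595948846864741
scene face z 0.08471493235800344 mid [ 0.5023 -0.0252] sep 0.10685627094291208 ang -1.4191249877080232 | rect [508.9 -35.5] [112.3 192.3] 1.7
top no lugs 0.05661838320580485
   lug 106 [0.4927 0.3143] [0.0253 0.0206] 0.0686426561716616
   lug 104 [0.4038 0.295 ] [0.0234 0.0233] 0.06824319722333112
scene face z 0.05717390489851396 mid [0.4483 0.3046] sep 0.09100932070485863 ang 0.21271593714658268 | rect [447.6 304.9] [168.1  61.3] 12.1
   lug 919 [0.4919 0.3141] [0.0236 0.0245] 0.06610352784910159
   lug 712 [0.4044 0.295 ] [0.0237 0.0239] 0.06599702278840101
wrist face z 0.055350423192016864 mid [0.4481 0.3045] sep 0.08952510674818451 ang 0.21531592439052327 | rect [448.  304.8] [165.7  61. ] 12.1
```

View pics/w2.png

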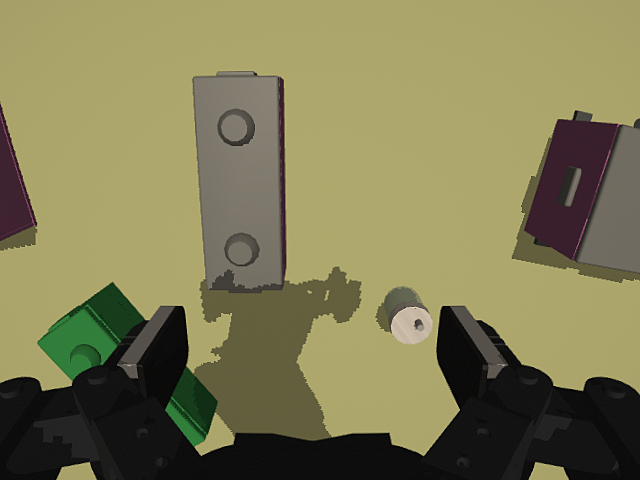

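The wrist view shows the medium box at (240,185) with its lugs at (236,127) and (241,249). jar_a is at (405,310), clear of the fingers' path. The lid is shut, its face flat at 0.0847.

```bash
python3 - <<'E'
from plan import *
a=plan(.448,.3045,.34,.214,1,n=3)
plan(.448,.3045,.19,.214,1,p0=a,n=5)
E
```

```text
[[4, -19, 19, 0, 0, -0.001, 1], [4, -18, 18, 0, 0, -0.002, 1], [5, -19, 19, 0, 0, -0.001, 1]]
pose [0.4473 0.2473 0.396 ] [3.1407e+00 8.0000e-04 2.1020e-01] n 3
[[0, 0, 30, 0, 0, 0.0, 1], [0, 0, 30, 0, 0, 0.0, 1], [0, 0, 30, 0, 0, 0.0, 1], [0, 0, 30, 0, 0, 0.0, 1], [0, 0, 30, 0, 0, 0.0, 1]]
pose [0.4482 0.3048 0.34  ] [3.1407e+00 8.0000e-04 2.1020e-01] n 5
```

Emit:
move_arm(moves=[[[4, -19, 19, 0, 0, -0.001, 1], [4, -18, 18, 0, 0, -0.002, 1], [5, -19, 19, 0, 0, -0.001, 1], [0, 0, 30, 0, 0, 0, 1], [0, 0, 30, 0, 0, 0, 1]]])

```text
clock: 13.03
ee_pos: [0.4491, 0.3044, 0.2798]
ee_rot: [-3.141, -0.002, 0.212]
force: [0.3, -0.0, 0.2]
finger_gap: 0.998
grasp_force: 0.0
```

Emit:
move_arm(moves=[[[0, 0, 30, 0, 0, 0, 1], [0, 0, 25, 0, 0, 0, 1], [0, 0, 0, 0, 0, 0, 1]]])

```text
clock: 13.28
ee_pos: [0.4475, 0.3003, 0.2199]
ee_rot: [3.135, 0.011, 0.209]
force: [0.0, -0.6, -0.3]
finger_gap: 0.998
grasp_force: 0.0
```

```bash
python3 plan.py .448 .3045 .19 .214 1
```

```text
[[1, -4, 30, 0, 0, -0.005, 1.0]]
pose [0.4475 0.3003 0.2199] [3.1355 0.0107 0.2094] n 1
```

Emit:
move_arm(moves=[[[1, -2, 15, 0, 0, -0.004, 1], [0, -2, 15, 0, 0, 0, 1], [0, 0, 0, 0, 0, 0, 1], [0, 0, 0, 0, 0, 0, 1]]])

```text
clock: 13.62
ee_pos: [0.449, 0.308, 0.1961]
ee_rot: [3.141, 0.0, 0.215]
force: [-0.0, 0.2, 0.9]
finger_gap: 1.0
grasp_force: 0.0
```

```bash
python3 plan.py .448 .3045 .19 .214 1; python3 -c "
from h import *
print(get_state()['joint_positions'])"
```

```text
[[-2, 3, 6, 0, 0, 0.001, 1.0]]
pose [0.449  0.308  0.1961] [3.1409e+00 1.0000e-04 2.1510e-01] n 1
[-0.12792043  0.6189051  -0.70199     1.76326955  0.4832373   0.93956336
 -2.38728223]
```

Emit:
move_arm(moves=[[[-2, 3, 6, 0, 0, 0, 1], [0, 0, 0, 0, 0, 0, 1], [0, 0, 0, 0, 0, 0, 0.4], [0, 0, 0, 0, 0, 0, 0.4], [0, 0, 0, 0, 0, 0, 0.4]]])

```text
clock: 14.03
ee_pos: [0.4474, 0.3056, 0.1905]
ee_rot: [3.141, -0.002, 0.217]
force: [0.1, -1.8, 7.0]
finger_gap: 0.697
grasp_force: 67.1
```

Emit:
move_arm(moves=[[[0, 0, 0, 0, 0, 0, 0.4], [0, 0, 0, 0, 0, 0, 0.4], [0, 0, 0, 0, 0, 0, 0.4]]])

```text
clock: 14.28
ee_pos: [0.4474, 0.3057, 0.1905]
ee_rot: [3.141, -0.001, 0.217]
force: [0.3, -1.3, 6.4]
finger_gap: 0.694
grasp_force: 66.9
```

```bash
python3 - <<'E'
from plan import *
s=get_state();print(s['grasp_force'],s['finger_gap'],s['force'],s['moment'])
p=s['ee_pos'];a=plan(p[0],p[1],.38,.214,.4)
b=plan(.50,.12,.42,.95,.4,p0=a)
b=plan(.508,-.036,.40,1.605,.4,p0=b)
E
```

```text
66.8870660662651 0.6944384990089554 [ 0.33552223 -1.33548604  6.36514743] [-0.50613749  0.06392668 -0.06751093]
[[0, 0, -38, 0, 0, 0.001, 0.4], [0, 0, -38, 0, 0, 0.0, 0.4], [0, 0, -38, 0, 0, 0.001, 0.4], [0, 0, -38, 0, 0, 0.0, 0.4], [0, 0, -38, 0, 0, 0.001, 0.4]]
pose [0.4474 0.3057 0.1905] [ 3.141e+00 -1.400e-03  2.167e-01] n 5
[[2, 28, -6, 0, 0, -0.105, 0.4], [-1, 27, -5, 0, 0, -0.105, 0.4], [-4, 27, -6, 0, 0, -0.106, 0.4], [-7, 27, -6, 0, 0, -0.105, 0.4], [-10, 26, -5, 0, 0, -0.105, 0.4]]
[[-12, 24, -6, 0, 0, -0.105, 0.4], [-15, 24, -6, 0, 0, -0.105, 0.4]]
pose [0.4474 0.3057 0.3805] [ 3.141e+00 -1.400e-03  2.167e-01] n 7
[[-20, 16, 3, 0, 0, -0.109, 0.4], [-22, 14, 4, 0, 0, -0.109, 0.4], [-24, 11, 3, 0, 0, -0.11, 0.4], [-24, 9, 4, 0, 0, -0.109, 0.4], [-26, 6, 3, 0, 0, -0.109, 0.4]]
[[-25, 3, 3, 0, 0, -0.109, 0.4]]
pose [0.5005 0.1199 0.4205] [ 3.141e+00 -1.400e-03  2.167e-01] n 6
```

Emit:
move_arm(moves=[[[0, 0, -20, 0, 0, 0, 0.4], [0, 0, -36, 0, 0, 0, 0.4], [0, 0, -38, 0, 0, 0, 0.4], [0, 0, -38, 0, 0, 0, 0.4], [0, 0, -30, 0, 0, 0, 0.4]]])

```text
clock: 14.7
ee_pos: [0.4465, 0.306, 0.3535]
ee_rot: [-3.141, -0.001, 0.218]
force: [1.8, 0.7, -3.7]
finger_gap: 0.693
grasp_force: 66.3
```

Emit:
move_arm(moves=[[[2, 28, 0, 0, 0, -0.105, 0.4], [-1, 27, 0, 0, 0, -0.105, 0.4], [-4, 27, 0, 0, 0, -0.105, 0.4], [-7, 27, 0, 0, 0, -0.105, 0.4], [-10, 26, 0, 0, 0, -0.105, 0.4]]])

```text
clock: 15.12
ee_pos: [0.4847, 0.1717, 0.3505]
ee_rot: [-3.141, 0.002, 0.748]
force: [0.2, 1.2, -2.9]
finger_gap: 0.696
grasp_force: 66.5
```

Emit:
move_arm(moves=[[[-12, 24, 0, 0, 0, -0.105, 0.4], [-15, 24, 0, 0, 0, -0.105, 0.4], [-20, 16, 0, 0, 0, -0.11, 0.4], [-22, 14, 0, 0, 0, -0.11, 0.4], [-24, 11, 0, 0, 0, -0.11, 0.4]]])

```text
clock: 15.53
ee_pos: [0.5038, 0.0408, 0.3505]
ee_rot: [-3.14, 0.0, 1.288]
force: [-0.0, -0.6, -4.0]
finger_gap: 0.695
grasp_force: 66.4
```

```bash
python3 - <<'E'
from lugs import *
s=get_state();print(s['grasp_force'],s['finger_gap'],s['joint_positions'])
plan(.508,-.036,.345,1.605,.4)
c=cam('top');p=cloud(c).reshape(-1,3)
for z0,z1 in((.080,.089),(.0905,.1)):
    q=p[(p[:,2]>z0)&(p[:,2]<z1)&(abs(p[:,0]-.51)<.07)&(abs(p[:,1]+.036)<.11)]; r=cv2.minAreaRect((q[:,:2]*1000).astype(np.float32));print(len(q),r)
cv2.imwrite('pics/t3.png',cv2.resize(c['frame'][170:300,270:410],None,fx=4,fy=4))
cv2.imwrite('pics/full3.png',c['frame'])
E
```

```text
66.44708186388016 0.6952676814301142 [ 0.6574  0.439  -1.0329  1.6901  0.3948  1.2424 -0.7479]
[[-24, 8, 2, 0, 0, -0.106, 0.4], [-25, 6, 2, 0, 0, -0.105, 0.4], [-26, 4, 1, 0, 0, -0.106, 0.4]]
pose [0.5038 0.0408 0.3505] [-3.1396  0.0002  1.2878] n 3
1454 ((514.7315063476562, -79.32971954345703), (106.83879089355469, 103.41846466064453), 2.598111152648926)
118 ((511.65118408203125, -84.05546569824219), (90.90390014648438, 93.55392456054688), 7.76275110244751)
```

View pics/t3.png

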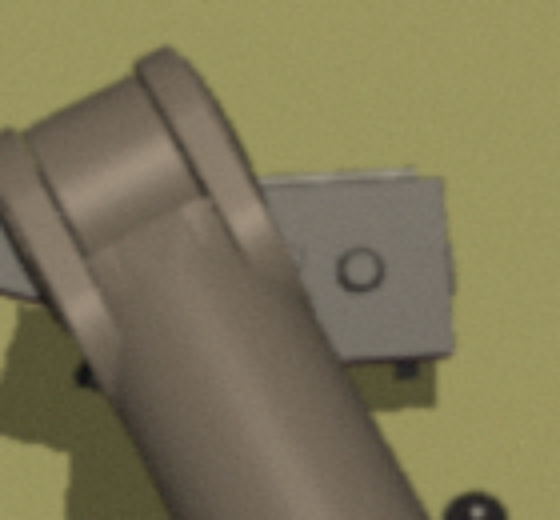

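The top crop shows the right lid lug at (360,269), which is full-frame (360,237). The lid is flat and shut. I compute the seat from this ray and from the scene view.

```bash
python3 - <<'E'
from lugs import *
ct=cam('top');cs=cam('scene')
u=np.array([-.034,1.]);
for z in(.090,.094): print('top ray right lug',onz(ct,360,237.25,z))
for n,c in(('top',ct),('scene',cs)):
    P=cloud(c)
    for k,cc in(('L',np.array([.508,-.036])+.045*u),('R',np.array([.508,-.036])-.045*u)):
        m=(np.hypot(P[...,0]-cc[0],P[...,1]-cc[1])<.02)
        m&=(P[...,2]>.0895)&(P[...,2]<.102); q=P[m]
        if len(q)<20: print(n,k,len(q)); continue
        print(n,k,len(q),'mid',(q.max(0)+q.min(0))/2,'mean',q.mean(0),q.max(0)-q.min(0))
cv2.imwrite('pics/full3s.png',cs['frame'])
# circle in top
g=cv2.cvtColor(cv2.resize(ct['frame'][220:255,340:380],None,fx=8,fy=8,interpolation=cv2.INTER_CUBIC),cv2.COLOR_BGR2GRAY)
h=cv2.HoughCircles(cv2.GaussianBlur(g,(0,0),4),cv2.HOUGH_GRADIENT,1,100,param1=60,param2=15,minRadius=25,maxRadius=60)
if h is not None: 
  for x,y,r in h[0][:2]: uu,vv=340+(x+.5)/8-.5,220+(y+.5)/8-.5;print('hough',uu,vv,r/8,onz(ct,uu,vv,.092))
E
```

```text
top ray right lug [ 0.5107 -0.0821  0.09  ]
top ray right lug [ 0.5104 -0.0818  0.094 ]
top L 0
top R 106 mid [ 0.5101 -0.0807  0.0951] mean [ 0.511  -0.0808  0.0937] [0.0338 0.0332 0.011 ]
scene L 31 mid [0.5124 0.0079 0.0933] mean [0.5127 0.0083 0.0933] [0.0107 0.022  0.0075]
scene R 76 mid [ 0.511  -0.0795  0.0945] mean [ 0.5109 -0.0788  0.0937] [0.0219 0.022  0.0099]
```

Emit:
move_arm(moves=[[[-24, 8, 3, 0, 0, -0.105, 0.4], [-25, 6, 10, 0, 0, -0.105, 0.4], [-26, 5, 15, 0, 0, -0.107, 0.4], [0, 0, 10, 0, 0, 0, 0.4], [0, 0, 0, 0, 0, 0, 0.4]]])

```text
clock: 16.1
ee_pos: [0.5081, -0.037, 0.3103]
ee_rot: [-3.135, -0.001, 1.594]
force: [-2.0, 1.2, -3.2]
finger_gap: 0.694
grasp_force: 66.3
```

Emit:
move_arm(moves=[[[0, 0, 0, 0, 0, 0, 0.4], [0, 0, 0, 0, 0, 0, 0.4]]])

```text
clock: 16.27
ee_pos: [0.5093, -0.0331, 0.3141]
ee_rot: [3.141, -0.001, 1.601]
force: [1.1, 0.6, -2.6]
finger_gap: 0.694
grasp_force: 66.3
```

```bash
python3 - <<'E'
from lugs import *
plan(.509,-.0355,.29,1.605,.4)
for n in('top','scene'):
    lugs(n,.312-.1905+.056,.509,-.0355,r=.085)
E
```

```text
[[-2, 0, 24, 0, 0, -0.004, 0.4]]
pose [ 0.5093 -0.0331  0.3141] [ 3.1408 -0.0014  1.6011] n 1
   lug 93 [0.4956 0.0016] [0.053  0.0467] 0.19278611883424704
   lug 11 [0.5049 0.0354] [0.0478 0.0199] 0.18825251930750056
top face z 0.1799587439443592 mid [0.5003 0.0185] sep 0.035009867164179746 ang 1.3028460777211526 | rect [510.3  18.6] [60.7 60. ] 1.7
   lug 115 [ 0.5329 -0.0065] [0.0693 0.0652] 0.19271010404413275
   lug 29 [ 0.4642 -0.0292] [0.0313 0.0196] 0.19402902480918563
scene face z 0.18057643897666922 mid [ 0.4986 -0.0178] sep 0.07244854288221422 ang 0.3193648322819342 | rect [511.4 -32.1] [ 84.5 163.9] 12.7
```

Emit:
move_arm(moves=[[[-3, 0, 12, 0, 0, -0.004, 0.4], [0, 0, 8, 0, 0, 0, 0.4], [0, 0, 0, 0, 0, 0, 0.4], [0, 0, 0, 0, 0, 0, 0.4]]])

```text
clock: 16.7
ee_pos: [0.509, -0.0384, 0.2926]
ee_rot: [-3.139, -0.0, 1.603]
force: [0.3, 0.2, -4.1]
finger_gap: 0.697
grasp_force: 66.4
```

```bash
python3 - <<'E'
from lugs import *
s=get_state();print(s['force'],s['moment'])
plan(.509,-.036,.275,1.605,.4)
E
```

```text
[ 0.3062  0.1768 -4.1085] [-0.047   0.0442  0.012 ]
[[2, 0, 18, 0, 0, -0.002, 0.4]]
pose [ 0.509  -0.0384  0.2926] [-3.1393 -0.0001  1.6029] n 1
```

Emit:
move_arm(moves=[[[2, 0, 5, 0, 0, -0.002, 0.4], [0, 0, 4, 0, 0, 0, 0.4], [0, 0, 3, 0, 0, 0, 0.4], [0, 0, 0, 0, 0, 0, 0.4]]])

```text
clock: 17.03
ee_pos: [0.509, -0.0363, 0.2808]
ee_rot: [-3.14, 0.0, 1.605]
force: [-0.6, -0.4, -3.1]
finger_gap: 0.693
grasp_force: 66.4
```

Emit:
move_arm(moves=[[[0, 0, 3, 0, 0, 0, 0.4], [0, 0, 2, 0, 0, 0, 0.4], [0, 0, 0, 0, 0, 0, 0.4]]])

```text
clock: 17.28
ee_pos: [0.5092, -0.0364, 0.2762]
ee_rot: [-3.141, 0.0, 1.605]
force: [-0.4, -0.5, -3.1]
finger_gap: 0.694
grasp_force: 66.4
```

No contact forces, so the recesses are over the lugs (TCP seat is about 0.2745). Finish the last 2 mm.

Emit:
move_arm(moves=[[[0, 0, 1, 0, 0, 0, 0.4], [0, 0, 1, 0, 0, 0, 0.4], [0, 0, 0, 0, 0, 0, 0.4]]])

```text
clock: 17.53
ee_pos: [0.5095, -0.0363, 0.2746]
ee_rot: [3.141, 0.0, 1.605]
force: [0.1, -0.7, -3.1]
finger_gap: 0.697
grasp_force: 66.6
```

Emit:
move_arm(moves=[[[0, 0, 1, 0, 0, 0, 0.4], [0, 0, 0, 0, 0, 0, 0.4], [0, 0, 0.5, 0, 0, 0, 0.4], [0, 0, 0, 0, 0, 0, 0.4]]])

```text
clock: 17.87
ee_pos: [0.5095, -0.0361, 0.2744]
ee_rot: [3.141, 0.001, 1.605]
force: [-4.7, -1.4, 6.3]
finger_gap: 0.69
grasp_force: 67.8
```

Emit:
move_arm(moves=[[[0, 0, 0, 0, 0, 0, 0.9], [0, 0, 0, 0, 0, 0, 1], [0, 0, 0, 0, 0, 0, 1], [0, 0, 0, 0, 0, 0, 1]]])

```text
clock: 18.2
ee_pos: [0.5095, -0.0362, 0.2731]
ee_rot: [3.141, -0.0, 1.605]
force: [0.2, 0.1, 0.6]
finger_gap: 1.001
grasp_force: 0.0
```

Emit:
move_arm(moves=[[[0, 0, -20, 0, 0, 0, 1], [0, 0, -36, 0, 0, 0, 1], [0, 0, -38, 0, 0, 0, 1], [0, 0, -10, 0, 0, 0.1, 1], [0, 0, 0, 0, 0, 0.11, 1]]])

```text
clock: 18.62
ee_pos: [0.5108, -0.0354, 0.381]
ee_rot: [3.134, -0.002, 1.39]
force: [0.6, 1.0, 0.5]
finger_gap: 0.998
grasp_force: 0.0
```

```bash
python3 - <<'E'
from lugs import *
s=get_state();print(s['joint_positions'])
plan(.47,-.26,.385,-.297,1)
E
```

```text
[ 0.8251  0.4327 -1.0705  1.6296  0.3923  1.306  -0.489 ]
[[-15, 0, 0, 0, 0, 0.112, 1], [-15, 2, -1, 0, 0, 0.113, 1], [-15, 3, 0, 0, 0, 0.112, 1], [-15, 5, 0, 0, 0, 0.113, 1], [-13, 7, 0, 0, 0, 0.112, 1]]
[[-13, 8, -1, 0, 0, 0.113, 1], [-12, 10, 0, 0, 0, 0.112, 1], [-11, 10, 0, 0, 0, 0.113, 1], [-9, 12, 0, 0, 0, 0.112, 1], [-8, 13, -1, 0, 0, 0.113, 1]]
[[-7, 14, 0, 0, 0, 0.112, 1], [-5, 14, 0, 0, 0, 0.113, 1], [-3, 15, -1, 0, 0, 0.112, 1], [-2, 15, 0, 0, 0, 0.113, 1], [0, 15, 0, 0, 0, 0.112, 1]]
pose [ 0.5108 -0.0354  0.381 ] [ 3.1338 -0.0019  1.3903] n 15
```

Emit:
move_arm(moves=[[[-15, 0, 0, 0, 0, 0.112, 1], [-15, 2, 0, 0, 0, 0.112, 1], [-15, 3, 0, 0, 0, 0.112, 1], [-15, 5, 0, 0, 0, 0.112, 1], [-13, 7, 0, 0, 0, 0.112, 1]]])

```text
clock: 19.03
ee_pos: [0.4962, -0.1119, 0.377]
ee_rot: [3.141, 0.0, 0.829]
force: [0.7, -0.8, 1.0]
finger_gap: 1.002
grasp_force: 0.0
```

Emit:
move_arm(moves=[[[-13, 8, 0, 0, 0, 0.112, 1], [-12, 10, 0, 0, 0, 0.112, 1], [-11, 10, 0, 0, 0, 0.112, 1], [-9, 12, 0, 0, 0, 0.112, 1], [-8, 13, 0, 0, 0, 0.112, 1]]])

```text
clock: 19.45
ee_pos: [0.4832, -0.1865, 0.377]
ee_rot: [-3.142, -0.0, 0.27]
force: [0.9, -0.3, 0.3]
finger_gap: 0.998
grasp_force: 0.0
```

Emit:
move_arm(moves=[[[-7, 14, 0, 0, 0, 0.112, 1], [-5, 14, 0, 0, 0, 0.112, 1], [-3, 15, 0, 0, 0, 0.112, 1], [-2, 15, 0, 0, 0, 0.112, 1], [0, 15, 0, 0, 0, 0.112, 1]]])

```text
clock: 19.87
ee_pos: [0.4699, -0.2614, 0.3769]
ee_rot: [-3.141, 0.0, -0.29]
force: [0.8, -0.4, 0.2]
finger_gap: 1.001
grasp_force: 0.0
```

Emit:
move_arm(moves=[[[0, 0, 0, 0, 0, 0, 1], [0, 0, 0, 0, 0, 0, 1]]])

```text
clock: 20.03
ee_pos: [0.4699, -0.2611, 0.3768]
ee_rot: [-3.141, 0.0, -0.284]
force: [-0.8, -0.1, -0.8]
finger_gap: 1.004
grasp_force: 0.0
```

```bash
python3 - <<'E'
from lugs import *
s=get_state();print(s['joint_positions'])
for n in('top','scene'): lugs(n,.140,.5093,-.036,r=.09)
for n in('scene','wrist'): lugs(n,.042,.479,-.3025)
a=plan(.479,-.3025,.30,-.297,1)
E
```

```text
[ 0.9574  0.3706 -0.6428  1.5732  0.2285  1.2747 -1.5748]
   lug 101 [0.5104 0.0081] [0.0556 0.0772] 0.15244049341564145
   lug 102 [ 0.5189 -0.0727] [0.0443 0.0743] 0.15219356567417236
top face z 0.14069556055041235 mid [ 0.5146 -0.0323] sep 0.08118218845778795 ang -1.4663195979756714 | rect [511.9 -35.6] [ 60.6 165.6] 1.8
   lug 83 [0.5095 0.011 ] [0.0244 0.0222] 0.15200344997492532
   lug 84 [ 0.5119 -0.0788] [0.0221 0.0231] 0.15211791152410958
scene face z 0.14081676268928467 mid [ 0.5107 -0.0339] sep 0.0898577924465805 ang -1.5440024402649448 | rect [509.7 -35.1] [ 62.4 167.7] 1.3
   lug 58 [ 0.526  -0.3184] [0.0326 0.0294] 0.053571305712645026
   lug 52 [ 0.4364 -0.288 ] [0.0232 0.0233] 0.053670870166671665
scene face z 0.04241994182512663 mid [ 0.4812 -0.3032] sep 0.0946024903373742 ang -0.3270519581901974 | rect [ 477.5 -303. ] [ 67.3 165.7] 72.2
   lug 975 [ 0.5215 -0.3172] [0.0242 0.0246] 0.05213327669780011
   lug 741 [ 0.4355 -0.2907] [0.0227 0.0238] 0.05211772584664038
wrist face z 0.0413712772905635 mid [ 0.4785 -0.3039] sep 0.08992788238042411 ang -0.2990278022110678 | rect [ 478.3 -304.1] [ 60.7 166. ] 72.9
[[7, 13, 26, 0, 0, 0.005, 1], [7, 13, 25, 0, 0, 0.006, 1], [6, 13, 26, 0, 0, 0.005, 1]]
pose [ 0.4705 -0.2592  0.3772] [-3.1408 -0.0002 -0.2812] n 3
```

```bash
python3 - <<'E'
from plan import *
a=plan(.4784,-.304,.30,-.298,1,n=3)
E
```

```text
[[7, 14, 26, 0, 0, 0.006, 1], [6, 13, 25, 0, 0, 0.005, 1], [7, 14, 26, 0, 0, 0.006, 1]]
pose [ 0.4705 -0.2592  0.3772] [-3.1408e+00 -2.0000e-04 -2.8120e-01] n 3
```

Emit:
move_arm(moves=[[[7, 14, 26, 0, 0, 0.006, 1], [6, 13, 25, 0, 0, 0.005, 1], [7, 14, 26, 0, 0, 0.006, 1], [0, 0, 25, 0, 0, 0, 1], [0, 0, 25, 0, 0, 0, 1]]])

```text
clock: 20.65
ee_pos: [0.4775, -0.3061, 0.2489]
ee_rot: [-3.141, -0.001, -0.302]
force: [-0.2, 0.2, 0.2]
finger_gap: 1.002
grasp_force: 0.0
```

Emit:
move_arm(moves=[[[0, 0, 25, 0, 0, 0, 1], [0, 0, 15, 0, 0, 0, 1], [0, 0, 0, 0, 0, 0, 1], [0, 0, 0, 0, 0, 0, 1], [0, 0, 0, 0, 0, 0, 1]]])

```text
clock: 21.07
ee_pos: [0.4784, -0.3054, 0.2114]
ee_rot: [3.142, -0.002, -0.301]
force: [0.0, 0.4, -0.5]
finger_gap: 0.998
grasp_force: 0.0
```

```bash
python3 plan.py .4784 -.304 .183 -.298 1
```

```text
[[0, -1, 28, 0, 0, -0.003, 1.0]]
pose [ 0.4784 -0.3054  0.2114] [ 3.1416e+00 -2.5000e-03 -3.0070e-01] n 1
```

Emit:
move_arm(moves=[[[0, -1, 14, 0, 0, 0, 1], [0, 0, 14, 0, 0, 0, 1], [0, 0, 0, 0, 0, 0, 1], [0, 0, 0, 0, 0, 0, 1]]])

```text
clock: 21.4
ee_pos: [0.4781, -0.3048, 0.1831]
ee_rot: [3.141, -0.001, -0.302]
force: [0.6, 0.4, 0.4]
finger_gap: 0.998
grasp_force: 0.0
```

```bash
python3 plan.py .4784 -.304 .183 -.298 1
```

```text
[[0, -1, 0, 0, 0, -0.004, 1.0]]
pose [ 0.4781 -0.3048  0.1831] [ 3.1413e+00 -1.0000e-03 -3.0170e-01] n 1
```

Emit:
move_arm(moves=[[[0, 0, 0, 0, 0, 0, 0.4], [0, 0, 0, 0, 0, 0, 0.4], [0, 0, 0, 0, 0, 0, 0.4], [0, 0, 0, 0, 0, 0, 0.4], [0, 0, 0, 0, 0, 0, 0.4]]])

```text
clock: 21.82
ee_pos: [0.4787, -0.3051, 0.1839]
ee_rot: [3.141, -0.003, -0.302]
force: [-0.8, 0.1, 5.8]
finger_gap: 0.694
grasp_force: 67.1
```

```bash
python3 - <<'E'
from plan import *
s=get_state();print(s['grasp_force'],s['finger_gap'],s['force'],s['joint_positions'])
p=s['ee_pos'];a=plan(p[0],p[1],.40,-.298,.4,mm=40)
b=plan(.49,-.2,.42,.6,.4,p0=a)
b=plan(.5095,-.036,.40,1.605,.4,p0=b)
E
```

```text
67.07959229387825 0.6943170043085737 [-0.8341891   0.07010698  5.84864322] [ 0.91773117  0.62827093 -0.53597722  1.71182945  0.39147136  0.90635727
 -1.6512432 ]
[[0, 0, -36, 0, 0, -0.001, 0.4], [0, 0, -36, 0, 0, -0.0, 0.4], [0, 0, -36, 0, 0, -0.001, 0.4], [0, 0, -36, 0, 0, -0.001, 0.4], [0, 0, -36, 0, 0, -0.0, 0.4]]
[[0, 0, -36, 0, 0, -0.001, 0.4]]
pose [ 0.4787 -0.3051  0.1839] [ 3.1408 -0.0034 -0.3021] n 6
[[-3, -13, -3, 0, 0, -0.112, 0.4], [-1, -13, -2, 0, 0, -0.113, 0.4], [1, -13, -3, 0, 0, -0.112, 0.4], [2, -13, -2, 0, 0, -0.112, 0.4], [3, -13, -3, 0, 0, -0.112, 0.4]]
[[5, -12, -2, 0, 0, -0.113, 0.4], [6, -12, -3, 0, 0, -0.112, 0.4], [8, -11, -2, 0, 0, -0.112, 0.4]]
pose [ 0.4787 -0.3051  0.3999] [ 3.1408 -0.0034 -0.3021] n 8
[[12, -14, 2, 0, 0, -0.112, 0.4], [14, -12, 2, 0, 0, -0.111, 0.4], [14, -11, 3, 0, 0, -0.112, 0.4], [16, -9, 2, 0, 0, -0.112, 0.4], [17, -7, 2, 0, 0, -0.111, 0.4]]
[[18, -6, 2, 0, 0, -0.112, 0.4], [18, -3, 2, 0, 0, -0.112, 0.4], [18, -1, 3, 0, 0, -0.111, 0.4], [18, 0, 2, 0, 0, -0.112, 0.4]]
pose [ 0.4903 -0.1998  0.4199] [ 3.1408 -0.0034 -0.3021] n 9
```

Emit:
move_arm(moves=[[[0, 0, -20, 0, 0, 0, 0.4], [0, 0, -36, 0, 0, 0, 0.4], [0, 0, -38, 0, 0, 0, 0.4], [0, 0, -38, 0, 0, 0, 0.4], [0, 0, -38, 0, 0, 0, 0.4]]])

```text
clock: 22.23
ee_pos: [0.4771, -0.3045, 0.3533]
ee_rot: [-3.141, 0.002, -0.302]
force: [0.5, -1.5, -1.8]
finger_gap: 0.696
grasp_force: 66.1
```

Emit:
move_arm(moves=[[[0, 0, -36, 0, 0, 0, 0.4], [-3, -13, -3, 0, 0, -0.112, 0.4], [-1, -13, -3, 0, 0, -0.112, 0.4], [1, -13, -3, 0, 0, -0.112, 0.4], [2, -13, -3, 0, 0, -0.112, 0.4]]])

```text
clock: 22.65
ee_pos: [0.4834, -0.252, 0.4]
ee_rot: [-3.141, 0.001, 0.151]
force: [-0.6, 0.6, -1.7]
finger_gap: 0.69
grasp_force: 66.2
```

Emit:
move_arm(moves=[[[3, -13, -3, 0, 0, -0.112, 0.4], [5, -12, 0, 0, 0, -0.112, 0.4], [6, -12, 0, 0, 0, -0.112, 0.4], [8, -11, 0, 0, 0, -0.112, 0.4], [12, -14, 0, 0, 0, -0.112, 0.4]]])

```text
clock: 23.07
ee_pos: [0.4914, -0.1819, 0.4025]
ee_rot: [-3.141, 0.002, 0.709]
force: [0.1, -0.5, -2.0]
finger_gap: 0.69
grasp_force: 66.2
```

Emit:
move_arm(moves=[[[14, -12, 2, 0, 0, -0.112, 0.4], [14, -11, 2, 0, 0, -0.112, 0.4], [16, -9, 2, 0, 0, -0.112, 0.4], [17, -7, 2, 0, 0, -0.112, 0.4], [18, -6, 2, 0, 0, -0.112, 0.4]]])

```text
clock: 23.48
ee_pos: [0.5027, -0.0895, 0.3926]
ee_rot: [-3.141, 0.001, 1.271]
force: [0.4, 0.5, -1.8]
finger_gap: 0.693
grasp_force: 66.2
```

```bash
python3 - <<'E'
from plan import *
s=get_state();print(s['grasp_force'],s['finger_gap'],s['force'],s['joint_positions'])
b=plan(.5095,-.036,.375,1.605,.4,mm=25)
E
```

```text
66.21483350244823 0.693233225449573 [ 0.3534717   0.47489813 -1.78933737] [ 0.90961197  0.40561326 -1.03066064  1.61019394  0.35638637  1.33067845
 -0.47159971]
[[18, -3, 6, 0, 0, -0.111, 0.4], [18, -1, 6, 0, 0, -0.112, 0.4], [18, 1, 6, 0, 0, -0.111, 0.4]]
pose [ 0.5027 -0.0895  0.3926] [-3.1407e+00  9.0000e-04  1.2709e+00] n 3
```

Emit:
move_arm(moves=[[[18, -3, 8, 0, 0, -0.11, 0.4], [18, -1, 8, 0, 0, -0.11, 0.4], [17, 0, 10, 0, 0, -0.11, 0.4], [0, 0, 6, 0, 0, 0, 0.4], [0, 0, 0, 0, 0, 0, 0.4]]])

```text
clock: 23.9
ee_pos: [0.5086, -0.0365, 0.3595]
ee_rot: [-3.138, -0.0, 1.597]
force: [-0.0, -0.6, -1.7]
finger_gap: 0.69
grasp_force: 66.2
```

Emit:
move_arm(moves=[[[0, 0, 0, 0, 0, 0, 0.4], [0, 0, 0, 0, 0, 0, 0.4], [0, 0, 0, 0, 0, 0, 0.4]]])

```text
clock: 24.15
ee_pos: [0.5098, -0.0384, 0.3615]
ee_rot: [3.141, 0.001, 1.593]
force: [0.8, -0.0, -2.2]
finger_gap: 0.692
grasp_force: 66.2
```

```bash
python3 - <<'E'
from lugs import *
plan(.5095,-.036,.34,1.605,.4)
c=cam('scene');p=cloud(c).reshape(-1,3)
for zt in(.142,.36-.184+.042):
    q=p[(abs(p[:,2]-zt)<.006)&(np.hypot(p[:,0]-.5095,p[:,1]+.036)<.09)];print(zt,len(q),np.median(q[:,2]),cv2.minAreaRect((q[:,:2]*1000).astype(np.float32)))
cv2.imwrite('pics/s4.png',cv2.resize(c['frame'][120:300,220:420],None,fx=3,fy=3))
E
```

```text
[[2, 0, 21, 0, 0, -0.012, 0.4]]
pose [ 0.5098 -0.0384  0.3615] [3.141  0.0009 1.5928] n 1
0.142 797 0.1407047371976374 ((510.44903564453125, -34.309242248535156), (60.29890060424805, 165.8098602294922), 2.409201145172119)
0.218 1305 0.22016565830813367 ((510.88763427734375, -37.75554656982422), (84.90562438964844, 167.485595703125), 11.506175994873047)
```

View pics/s4.png

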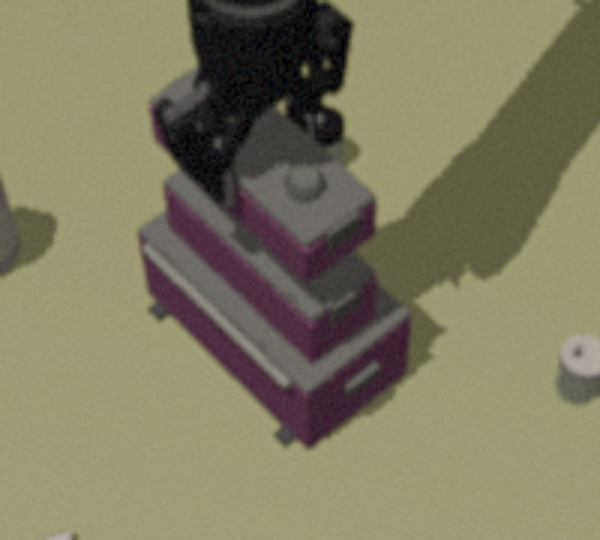

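The medium box at (270,270) sits flat on the shut lid. The shallow box, at (310,200), is held above it and nearly aligned. It needs about +2.5 mm along tool x and a small turn before lowering.

Emit:
move_arm(moves=[[[2.5, 0, 10, 0, 0, -0.011, 0.4], [0, 0, 10, 0, 0, 0, 0.4], [0, 0, 0, 0, 0, 0, 0.4], [0, 0, 0, 0, 0, 0, 0.4]]])

```text
clock: 24.53
ee_pos: [0.509, -0.0349, 0.3399]
ee_rot: [-3.139, -0.0, 1.607]
force: [0.8, 0.6, -1.9]
finger_gap: 0.695
grasp_force: 66.2
```

```bash
python3 plan.py .5095 -.036 .33 1.605 .4
```

```text
[[-1, 1, 10, 0, 0, 0.002, 0.4]]
pose [ 0.509  -0.0349  0.3399] [-3.139e+00 -1.000e-04  1.607e+00] n 1
```

Emit:
move_arm(moves=[[[-1, 0, 5, 0, 0, 0, 0.4], [0, 0, 4, 0, 0, 0, 0.4], [0, 0, 3, 0, 0, 0, 0.4], [0, 0, 0, 0, 0, 0, 0.4]]])

```text
clock: 24.87
ee_pos: [0.5092, -0.0359, 0.3283]
ee_rot: [-3.14, -0.0, 1.607]
force: [0.2, 0.2, -1.3]
finger_gap: 0.69
grasp_force: 66.2
```

Emit:
move_arm(moves=[[[0, 0, 2, 0, 0, 0, 0.4], [0, 0, 1, 0, 0, 0, 0.4], [0, 0, 0, 0, 0, 0, 0.4]]])

```text
clock: 25.12
ee_pos: [0.5095, -0.0357, 0.326]
ee_rot: [-3.141, 0.0, 1.607]
force: [0.4, 0.3, -1.7]
finger_gap: 0.692
grasp_force: 66.2
```

Emit:
move_arm(moves=[[[0, 0, 1, 0, 0, 0, 0.4], [0, 0, 0.5, 0, 0, 0, 0.4], [0, 0, 0.5, 0, 0, 0, 0.4], [0, 0, 0, 0, 0, 0, 0.4]]])

```text
clock: 25.45
ee_pos: [0.5095, -0.0357, 0.3241]
ee_rot: [3.142, 0.0, 1.607]
force: [0.8, 0.8, -2.0]
finger_gap: 0.692
grasp_force: 66.2
```

Emit:
move_arm(moves=[[[0, 0, 1, 0, 0, 0, 0.4], [0, 0, 0.5, 0, 0, 0, 0.4], [0, 0, 0, 0, 0, 0, 0.4]]])

```text
clock: 25.7
ee_pos: [0.5096, -0.0356, 0.3238]
ee_rot: [3.141, 0.001, 1.607]
force: [-3.5, -0.6, 5.5]
finger_gap: 0.694
grasp_force: 67.2
```

Contact at the expected height, so it is seated. Release and lift clear.

Emit:
move_arm(moves=[[[0, 0, 0, 0, 0, 0, 0.9], [0, 0, 0, 0, 0, 0, 1], [0, 0, 0, 0, 0, 0, 1], [0, 0, 0, 0, 0, 0, 1]]])

```text
clock: 26.03
ee_pos: [0.5096, -0.0357, 0.3226]
ee_rot: [3.141, -0.0, 1.607]
force: [0.5, 0.4, -0.6]
finger_gap: 1.002
grasp_force: 0.0
```

Emit:
move_arm(moves=[[[0, 0, -15, 0, 0, 0, 1], [0, 0, -30, 0, 0, 0, 1], [0, 0, -35, 0, 0, 0, 1], [0, 0, -35, 0, 0, 0, 1], [-20, 0, 0, 0, 0, 0.1, 1]]])

```text
clock: 26.45
ee_pos: [0.5116, -0.0497, 0.445]
ee_rot: [3.129, -0.004, 1.514]
force: [0.9, 2.3, 0.7]
finger_gap: 1.0
grasp_force: 0.0
```

Emit:
move_arm(moves=[[[-30, 0, 0, 0, 0, 0.1, 1], [-35, 0, 0, 0, 0, 0.1, 1], [-38, 0, 0, 0, 0, 0.1, 1], [-38, 0, 0, 0, 0, 0.1, 1], [-38, 0, 0, 0, 0, 0.1, 1]]])

```text
clock: 26.87
ee_pos: [0.4617, -0.2281, 0.4375]
ee_rot: [3.141, -0.001, 1.002]
force: [0.8, 0.3, 0.5]
finger_gap: 1.001
grasp_force: 0.0
```

Emit:
move_arm(moves=[[[0, 0, 0, 0, 0, 0, 1], [0, 0, 0, 0, 0, 0, 1], [0, 0, 0, 0, 0, 0, 1], [0, 0, 0, 0, 0, 0, 1]]])

```text
clock: 27.2
ee_pos: [0.4627, -0.2246, 0.4378]
ee_rot: [3.141, -0.001, 1.01]
force: [-0.1, 0.6, 0.8]
finger_gap: 1.002
grasp_force: 0.0
```

```bash
python3 - <<'E'
from lugs import *
s=get_state();print(s['clock'],s['ee_pos'],s['force'],s['joint_positions'])
for n in('top','scene'):
    c=cam(n);p=cloud(c).reshape(-1,3)
    for zt in(.0845,.1405,.182):
        q=p[(abs(p[:,2]-zt)<.006)&(np.hypot(p[:,0]-.5095,p[:,1]+.036)<.11)];print(n,zt,len(q),np.median(q[:,2]),cv2.minAreaRect((q[:,:2]*1000).astype(np.float32)))
c=cam('scene');cv2.imwrite('pics/s5.png',cv2.resize(c['frame'][100:400,120:480],None,fx=2,fy=2))
E
```

```text
27.2 [ 0.4627 -0.2246  0.4378] [-0.095   0.617   0.8447] [ 1.1458  0.3594 -0.9728  1.5203  0.2975  1.4192 -0.4026]
top 0.0845 1499 0.0843677078613381 ((511.2833251953125, -36.122047424316406), (110.86591339111328, 189.874267578125), 2.153878688812256)
top 0.1405 27 0.13888428793631857 ((482.4193420410156, -33.123924255371094), (161.65731811523438, 17.385818481445312), 85.78864288330078)
top 0.182 1978 0.18271052676875169 ((511.9178161621094, -36.00599670410156), (60.23219680786133, 165.26913452148438), 2.2521417140960693)
scene 0.0845 1317 0.0843745514090027 ((511.8354797363281, -35.129112243652344), (107.08834838867188, 191.37110900878906), 2.977484941482544)
scene 0.1405 232 0.14056141497300995 ((535.4661865234375, -24.067909240722656), (56.65850067138672, 169.4859619140625), 22.971176147460938)
scene 0.182 1810 0.18270109010703642 ((509.60504150390625, -36.13568115234375), (61.6422004699707, 167.9991455078125), 1.9118572473526)
```

View pics/s5.png

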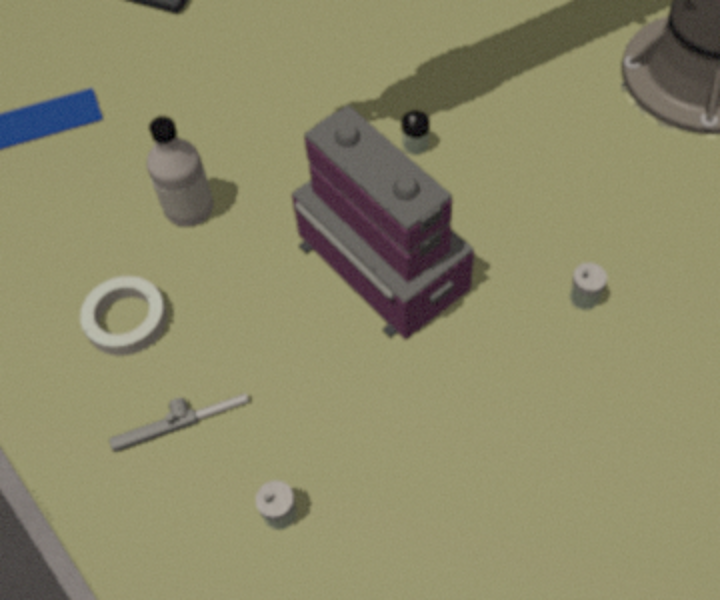

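The final view shows the three boxes stacked flat at (385,215), top face at 0.1827 m against 0.182 expected. The bystanders in view are undisturbed and the arm is clear, so I hand it in.

```bash
python3 -c "
from bench import *
print(close_job())"
```

```text
the job is handed in; nothing more can be done
None
```

The job is handed in, though no verdict came back: the pot stands in the deep box under the shut lid, the medium and shallow boxes are locked flat on top, and the arm finished clear at 27 s of the 72 s allowed.

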